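Load the drift-check disc into the analyser slide on a flat lifter

TASK

Take the steel lifter by its black grip, slide its blade under the large glass-faced disc in the rack and carry the disc level on the blade, never touching it with the fingers, to the sample slide of the bench analyser. Set it on the slide's ledges and push it with the lifter under the two spring clips until it bears firmly on the stop screw, feeling for that stop because its setting differs each time and pressing with only about 8 N because the glass is brittle. Draw the lifter out so that the disc stays home against the stop, stand the lifter flat on the bench, and leave the small discs, the vial and the tin where they are.

Things in the scene. Friction and masses are not known exactly. Their poses are not given: they have to be found in the camera images.
- disc_large: the disc to load: aluminium ring with a dark glass face, 40 mm in diameter, 8 mm thick, 24 to 42 g. Origin at the centre of its underside, z up. It lies flat in one of the three bays of the rack (any of them), glass up
- disc_small_a: small disc of the same make, 32 mm in diameter, 8 mm thick, in another bay of the rack; not to be moved. Origin at the centre of its underside
- disc_small_b: second small disc, 32 mm in diameter, 8 mm thick, in the third bay; not to be moved. Origin at the centre of its underside
- lifter: steel hand lifter, 0.12 kg, standing loose on the bench, blade along its +x. Origin on its underside, z up. Sole 36 mm wide, 4 mm thick, x -75 to 1 mm, under an upright black grip. Neck 16 mm wide, 8 mm high, x 0 to 67 mm; its front face at x 67 mm is the heel that pushes the disc. Blade 16 mm wide, x 67 to 105 mm, z 0 to 2 mm
- lifter_grip (a point): point in the middle of the lifter's black grip, at x -30, z 35 mm of the lifter: a block 14 mm wide (y), x -71 to -1 mm, z 4 to 50 mm of the lifter. Fingers close along the lifter's y; with 40 N it does not rock
- lifter_seat (a point): point on top of the lifter's blade, at x 87, z 2 mm of the lifter: where the centre of the large disc's underside lies when the disc's rim touches the heel (nearer the tip by any gap to the heel)
- rack: grey rack fixed to the bench, 60 x 178 x 40 mm, open to its front (-x). Origin on the bench under the middle bay. Bays at y -56, 0, 56 mm: slots 22 mm wide, z 10 to 30 mm, between ribs (x -24 to 26 mm) on whose tops (z 30 mm) the discs rest by the rim, centred within 3 mm. The blade enters the slot from the front, under the disc. Rear wall at x 26 mm, 6 mm dividers between bays
- analyser: white bench analyser fixed to the bench, its aluminium sample slide drawn out to the front (-x); +x is the push-in direction. Origin on the bench under the slide's nominal disc centre. Two ledges, tops at z 45 mm, x -68 to 32 mm, |y| 11 to 27 mm, between them an open slot 22 mm wide, 27 mm deep, for the blade. Housing from x 85 mm on, 210 mm wide, 162 mm high
- slide_entry (a point): point on the slide's middle line at ledge height (z 45 mm), 46 mm before slide_home: a disc set down centred here lies on the ledges, just clear of the clips. Side walls 10 mm above the ledges guide the disc inward: 62 mm apart 16 mm before this point, narrowing evenly to 43 mm apart 22 mm beyond it and from there on
- slide_home (a point): nominal disc centre, at ledge height. Clips at y +-15.5 mm, x -28 to 56 mm of it, lips turned up to z 57 mm, press the rim down; sliding under them takes 1 to 4 N. The rigid brass stop screw (6 mm thick, middle line, z 50 mm) has its face at x 8 to 26 mm, so the seated disc centre is at x -12 to 6 mm: that setting is not measured and must be felt
- vial_black_cap: bystander: sample vial with black cap, 30 mm in diameter, 64 mm high, standing loose behind the work. Origin at the centre of its underside
- tin: bystander: aluminium moisture tin, 52 mm in diameter, 27 mm high, standing loose behind the work. Origin at the centre of its underside
Mind the look-alikes: they are no part of the job. What is shaped like the lifter but green is not meant.

How it is judged:
On the way, in this order (a step that is already met when the one before it is completed fails the run):
1. the large disc is carried level on the lifter's blade, clear of the rack (contact force between disc_large and lifter above 0.05 N and contact force between disc_large and rack below 0.05 N and height (world z) of disc_large above 0.042 m and angle between disc_large's own z axis and vertical below 0.12 rad and x of disc_large in the frame of lifter between 0.077 and 0.107 m and y of disc_large in the frame of lifter between -0.01 and 0.01 m), for 0.3 s.
2. the lifter presses the disc, lying flat under the clips, against the stop screw with more than 1 N (contact force between disc_large and stop_screw_c0 above 1 N and contact force between disc_large and lifter above 1 N and angle between disc_large's own z axis and vertical below 0.06 rad and z of disc_large in the frame of analyser below 0.048 m), for 0.2 s.
At the end, for the whole second after the job is handed in: The large disc lies flat on the slide's ledges under the clips, its rim within 1.3 mm of the stop screw and within 3 mm of the slide's middle line; the lifter stands upright and flat on the bench (within 4 mm), clear of the disc; all is at rest (horizontal distance between disc_large and stop_screw_c0 below 0.0363 m and y of disc_large in the frame of analyser between -0.003 and 0.003 m and x of disc_large in the frame of analyser below 0.009 m and z of disc_large in the frame of analyser between 0.043 and 0.047 m and angle between each of disc_large, lifter's own z axis and vertical below 0.05 rad and linear speed of each of disc_large, lifter below 0.01 m/s and contact force between disc_large and lifter below 0.02 N and height (world z) of lifter between -0.004 and 0.004 m); the robot touches nothing.
It fails at once if the large disc tilts by more than about 11 degrees (angle between disc_large's own z axis and vertical above 0.2 rad).
It fails at once if the fingers touch the large disc (contact force between the fingers and disc_large above 0.2 N).
It fails at once if the disc is pressed on the stop screw with more than 9 N (contact force between disc_large and stop_screw_c0 above 9 N).
It fails at once if a small disc is moved by more than 10 mm (distance of any of disc_small_a, disc_small_b from where it was at the start of the episode above 0.01 m).
It fails at once if the vial or the tin is moved by more than 15 mm (distance of any of vial_black_cap, tin from where it was at the start of the episode above 0.015 m).
It also fails if it takes over 67 s, if anything falls off the work surface, if the arm or the gripper's body presses on something with over 40 N, if the wrist force passes 120 N, or if a joint passes its speed limit or range.

ROBOT

A 6-joint arm with a two-finger parallel gripper is mounted at the origin on a cart in front of the work surface, level with it; the furniture and walls round the work are solid. World frame = base frame: x ahead of the robot, y to its left, z up, the work surface at z = 0. Lengths are in m, angles in rad, forces in N, time in s.
With the tool pointing down it reaches from about 0.35 to 0.775 m from the base axis. Payload 5.5 kg.
Tool frame: the origin (TCP) lies at the very end of the fingers, on their centre line; the grasp point (between the pads) lies 19 mm behind it; z points along the fingers, y is the line along which they close (so a half turn about z gives the same grasp; the last joint's range is limited). The gripper opens to 85 mm and grips with 20 to 120 N. Pads are 22 mm wide; open, the fingers measure 114 mm over their backs; the gripper's body (76 mm by 85 mm) begins 54 mm behind the grasp point. The pads swing forward as they close: fully open they stand 13 mm farther back than shut.
Start: joints at [1.052, 0.313, 0.046, 1.304, 0, 1.431], TCP at [0.213, 0.534, 0.231] pointing down, gripper open.
Joint ranges: [-2.76, 2.76], [-0.86, 1.69], [-1.03, 1.26], [-2.2, 2.34], [-1.47, 1.5], [-3.14, 3.14]. Speed limits (rad/s): [2.57, 2.57, 3.14, 3.14, 3.14, 3.14].

INTERFACE

Orientations are given as a unit quaternion [w, x, y, z].
In Python, from workcell import env, imaging, ticket gives the robot as it stands. The module is installed in compiled form; this text tells all that it offers.
- The arm moves only by the tool apply_moves, never from a script. Its argument "rows" is a list of rows, each an object with "xyz": the shift along the tool's x, y, z in mm, a list of three; "turn": the turn, a rotation vector about the tool's x, y, z in rad, a list of three; "grip": the opening, from 0 (shut) to 1 (fully open). A call has 1 to 12 rows; each row is the pose to reach, as a shift and turn from the pose commanded when the call began, along the tool's axes at that moment; what a row does not reach only later rows make up. A row lasts 1/12 s, in which the tool goes at most 41.7 mm and 7.16 degrees, less where a joint would pass 70% of its speed; a pose out of reach is approached as far as the arm can. A call with a gripper value outside its range is refused whole. The fingers move at their own pace and stop on an object; "force" is the grip in N (left out, the last holds). Time passes only in rows, so rows that repeat a pose let the fingers close. It gives the time, the measured TCP pose, the force, the opening and the grip force at its end, in the units of the state.
- env.get_state(): the state, without advancing time (a new reading comes with each control period).
- imaging.read_camera(name): name is "scene" or "top"; returns a dict with "color" (384x512x3 uint8, blue, green, red), "z_map" (384x512 float32, m along the optical axis (not along the pixel's ray), 0 where there is no reading), "camera_matrix" (3x3 intrinsics, pixels), "k1" (the pictures are not rectified: a ray, as slopes to the right and down, at radius r is drawn at 1 + k1 r^2 times it, then the intrinsics apply), "view" (4x4, takes a point from world to camera coordinates). Camera axes: x right, y down, z forward; pixel columns grow to the right and rows downward; lengths in m; the calibration is good to about 2 mm. A picture is of the moment at which its call begins.
- ticket.hand_in(): hands the job in; it is judged then, once.
The state is a dict: "clock": time; "joint_pos": joint angles; "qvel": joint speeds; "tau": joint torques, N m; "tcp_pos": TCP position; "orientation": TCP orientation; "wrist_force": force on the tool from outside, world axes, zero at the start; "ft_torque": the same for the moment, N m; "finger_gap": finger opening in m; "grip_force": force on a finger pad.
Only numpy, scipy, OpenCV 4.12 (cv2) and the standard library are available. Lean on these libraries where they do the work, as an engineer would, in place of code of your own. Each camera call takes 0.05 s, during which the arm holds its last target. There are 200 camera calls.

## Working session

There is one attempt and no reset: what is moved stays moved. The work goes in short steps, Python scripts to look and compute and a tool call to move; the robot and the scene stay as the last step left them, time stands still between calls to the robot, and variables do not carry over. Pictures are saved under pics/ and viewed, at most 10 in all, crops included, and the job is handed in when it is done.

Besides the shell and the picture viewer there is one more tool, called after "Emit:" as name(argument=value, ...), one argument or row to a line, values as JSON. apply_moves: Moves the arm, as the interface text tells. Its arguments: {"type":"object","properties":{"rows":{"type":"array"},"force":{"type":"number"}},"required":["rows"]}

```bash
mkdir -p pics; cat > h.py <<'E'
import numpy as np, cv2
from workcell import env, imaging, ticket
from scipy.spatial.transform import Rotation as R
def cam(n):
    d=imaging.read_camera(n); return d
def pts(d):
    """world point per pixel from z_map"""
    K=np.array(d["camera_matrix"],float); k1=d["k1"]; h,w=d["z_map"].shape
    u,v=np.meshgrid(np.arange(w),np.arange(h))
    s=rays(d,np.stack([u.ravel(),v.ravel()],1).astype(float))
    z=d["z_map"].ravel()[:,None]; P=np.hstack([s*z,z])
    V=np.array(d["view"]); W=(P-V[:3,3])@V[:3,:3]
    W[z[:,0]==0]=np.nan
    return W.reshape(h,w,3)
def rays(d,uv):
    K=np.array(d["camera_matrix"],float)
    return cv2.undistortPoints(np.asarray(uv,float).reshape(-1,1,2),K,np.array([d["k1"],0,0,0.])).reshape(-1,2)
def onplane(d,uv,z):
    s=rays(d,uv); V=np.array(d["view"]); Rm=V[:3,:3]; c=-Rm.T@V[:3,3]
    D=np.hstack([s,np.ones((len(s),1))])@Rm
    return c+D*((z-c[2])/D[:,2])[:,None]
def proj(d,P):
    V=np.array(d["view"]); K=np.array(d["camera_matrix"],float)
    return cv2.projectPoints(np.asarray(P,float).reshape(-1,1,3),cv2.Rodrigues(V[:3,:3])[0],V[:3,3],K,np.array([d["k1"],0,0,0.]))[0].reshape(-1,2)
E
python3 - <<'E'
from h import *
a=cam("scene");b=cam("top")
for n,d in(("scene",a),("top",b)):
    cv2.imwrite(f"pics/{n}0.png",cv2.resize(d["color"],None,fx=1.5,fy=1.5,interpolation=cv2.INTER_CUBIC))
    V=d["view"];print(n,d["k1"],np.round(d["camera_matrix"],1).tolist(),np.round(-V[:3,:3].T@V[:3,3],3), np.round(V[2,:3],2))
print(env.get_state())
E
```

```text
scene 0.0024063717943239495 [[495.1, 0.0, 247.2], [0.0, 495.1, 197.2], [0.0, 0.0, 1.0]] [-0.123 -0.848  1.15 ] [ 0.47  0.49 -0.74]
top -0.07419448392664535 [[435.4, 0.0, 247.6], [0.0, 435.4, 194.1], [0.0, 0.0, 1.0]] [ 0.412 -0.143  1.552] [ 0.1   0.01 -0.99]
{'clock': 0.1, 'joint_pos': array([ 1.05239023e+00,  3.13919324e-01,  4.51015694e-02,  1.30363267e+00,
       -2.21083632e-05,  1.43119124e+00]), 'qvel': array([ 0.00010429, -0.00233176,  0.00180013, -0.00094391,  0.00034682,
       -0.00139854]), 'tau': array([ 2.90753662e-03, -4.81723595e+01,  2.99244708e+01,  1.26588723e-02,
       -1.37147144e-04,  6.94643703e-06]), 'tcp_pos': array([0.2124237 , 0.5338218 , 0.23050514]), 'orientation': array([-2.56759406e-04,  1.88270083e-01,  9.82116944e-01, -7.86259362e-04]), 'wrist_force': array([ 0.57483928, -0.58208696,  0.63507904]), 'ft_torque': array([ 0.00611709, -0.03200036,  0.00472223]), 'grip_force': 0.0, 'finger_gap': 0.08541562830031683}
```

View pics/scene0.png

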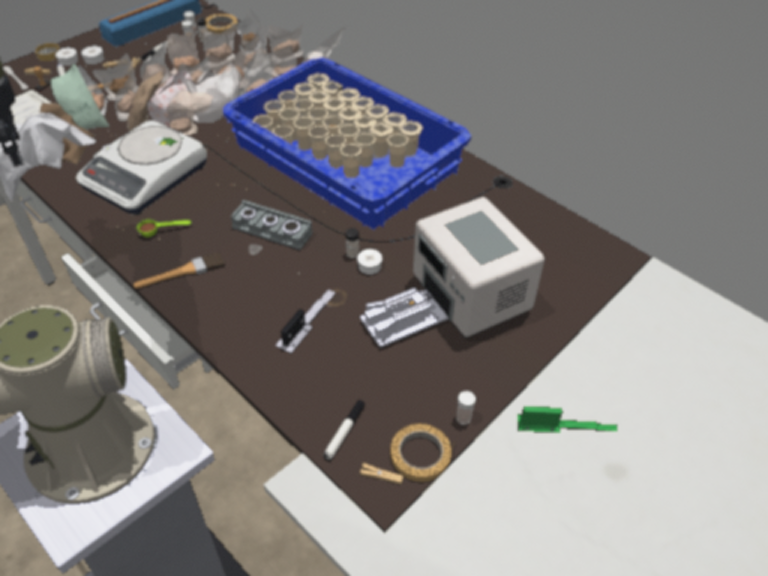

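View pics/top0.png

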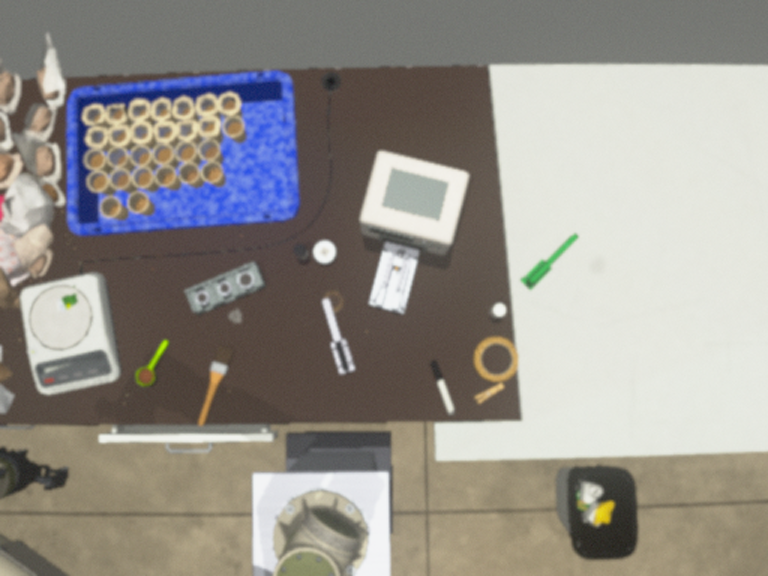

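The scene view shows the steel lifter at (300,325) with the black grip, a green look-alike on the white bench at (565,420), the rack with three discs at (270,222), and the slide at (400,315). In the top view the lifter is at (338,340), green lifter at (550,262), rack at (224,288), slide at (394,278), vial at (302,252) and tin at (324,252).

Candidates for the lifter are the steel/black one at top (338,340) and the green one at (550,262), so I choose the steel one. The disc could be in any of the bays at top (202,297), (224,288), (246,279). I'll crop to check.

```bash
python3 - <<'E'
from h import *
a=cam("scene");b=cam("top")
np.savez("c.npz",sc=a["color"],tc=b["color"],sz=a["z_map"],tz=b["z_map"])
def c(d,x0,y0,w,h,f): return cv2.resize(d["color"][y0:y0+h,x0:x0+w],(w*f,h*f),interpolation=cv2.INTER_CUBIC)
A=np.hstack([c(b,120,170,65,48,6),c(a,150,125,65,48,6)])
B=np.hstack([c(b,205,190,65,62,6)[:300+72],c(b,235,155,65,62,6)])
cv2.imwrite("pics/crop.png",np.vstack([A,B])[:600])
P=pts(b)
for n,(u,v,w,h) in dict(rack=(120,170,60,42)).items():
    q=P[v:v+h:3,u:u+w:3,2]*1000
    print(n);print(np.array2string(np.round(q).astype(int),max_line_width=200))
E
```

```text
rack
[[                   4                    5                    3                    1                    1                    2                   -4                    4                    2
                     3                    1                    5                    2                    1                    5                    4                    4                   -6
                     6                   -1]
 [                  -5                    2                    1                   -1                    9                   -8                   -2                    5                   -7
                    -4                    6                    0                    0                    5                    2                    2                    4                   -2
                     0                    4]
 [                  -5                    0                    1                   -2                   -1                   -1                    1                    7 -9223372036854775808
                    -3                    5       
[... 4244 characters left out ...]
                  1                   -1                    3                   -2                    5                    3                   -3                    7
                     5                    1]
 [                   1                   -3                    1                    2                    8                   -3                    5                   -4                    2
                     5                   -4                    4                    3                   -1                   -4                    2                    4                   -2
                     1                   -1]]<stdin>:11: RuntimeWarning: invalid value encountered in cast
```

View pics/crop.png

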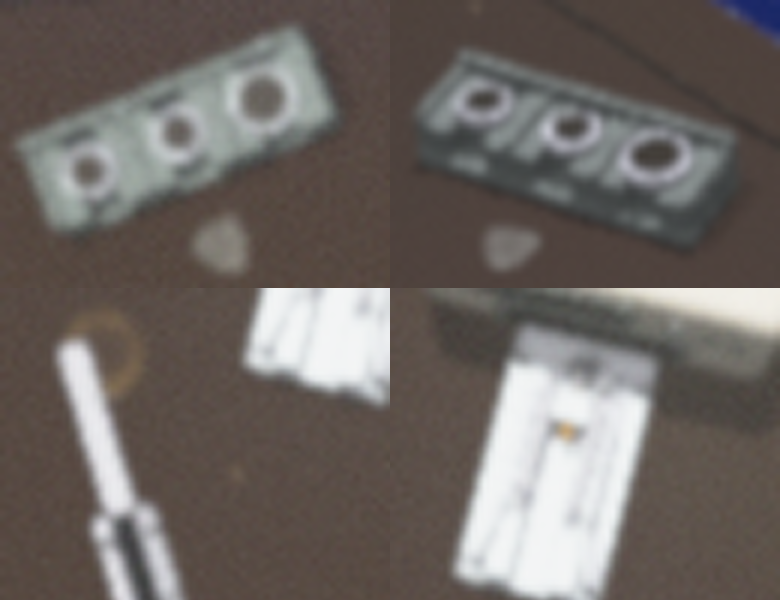

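The crops show the large disc in the right-hand bay: top px about (163.7,186), scene px about (215,151). The two smaller rings are at top (149.5,192) and (134.7,198). The steel lifter's blade points up-left in the top view, and the slide with its brass stop is at about (264,179).

```bash
cat > m.py <<'E'
from h import *
def comp(mask,seed=None):
    n,l,s,c=cv2.connectedComponentsWithStats(mask.astype(np.uint8),connectivity=8)
    return l,s,c
def wc(img,x0,y0,w,h,th):
    """bright ring: filled outer contour centroid in upsampled patch (full px coords)"""
    f=8; g=cv2.cvtColor(img[y0:y0+h,x0:x0+w],cv2.COLOR_BGR2GRAY)
    G=cv2.resize(g,None,fx=f,fy=f,interpolation=cv2.INTER_CUBIC)
    cs,_=cv2.findContours((G>th).astype(np.uint8),cv2.RETR_EXTERNAL,cv2.CHAIN_APPROX_NONE)
    return [( (c.reshape(-1,2)+.5)/f-.5+[x0,y0]) for c in cs]
def tri(d1,p1,d2,p2):
    def pr(d): return np.array(d["view"])[:3]
    X=cv2.triangulatePoints(pr(d1),pr(d2),rays(d1,[p1]).T,rays(d2,[p2]).T)
    return (X[:3]/X[3])[:,0]
E
python3 - <<'E'
from m import *
a=cam("scene");b=cam("top")
def ell(img,box,th):
    best=max(wc(img,*box,th),key=lambda c:cv2.contourArea(c.astype(np.float32)))
    return cv2.fitEllipse(cv2.convexHull(best.astype(np.float32)))
for n,pb,pa in (("L",(163.7,186.2),(215-0,151.3)),("m",(149.5,192.2),(180.3,146.5)),("l",(134.7,198.5),(165.5,142))):
    pass
for box in ((156,178,16,16),(143,185,13,14),(128,191,13,14)):
  for th in (150,170): 
    e=ell(b["color"],box,th);print("top",np.round(e[0],2),np.round(e[1],2),np.round(onplane(b,[e[0]],.038)*1000,1), "d mm", np.round(np.array(e[1])*3.48,1))
for box in ((186,143,18,17),(173,139,13,15),(159,134,13,14)):
  for th in (150,170): 
    e=ell(a["color"],box,th);print("scene",np.round(e[0],2),np.round(e[1],2),np.round(onplane(a,[e[0]],.038)*1000,1))
# rack mask
for n,d,(x0,y0,w,h) in (("top",b,(115,165,70,50)),("scene",a,(145,125,75,50))):
    I=d["color"][y0:y0+h,x0:x0+w].astype(int); f=4
    m=(I[...,1]-I[...,2]); M=cv2.resize(m.astype(np.float32),None,fx=f,fy=f,interpolation=cv2.INTER_CUBIC)>-2
    M=cv2.morphologyEx(M.astype(np.uint8),cv2.MORPH_OPEN,np.ones((9,9)))
    l,s,c=comp(M); i=1+np.argmax(s[1:,4]); ct=max(cv2.findContours((l==i).astype(np.uint8),0,1)[0],key=cv2.contourArea).reshape(-1,2)
    ct=(ct+.5)/f-.5+[x0,y0]
    if n=="top":
        W=onplane(b,ct,.035)[:,:2]*1000
        r=cv2.minAreaRect(W.astype(np.float32)); print("rack",r, cv2.boxPoints(r).round(1).tolist())
    cv2.imwrite(f"pics/dbg_{n}.png",(l==i).astype(np.uint8)*255)
E
```

```text
top [163.62 186.01] [15.   21.03] [[603.9 167.   38. ]] d mm [52.2 73.2]
top [166.42 185.67] [ 7.71 11.33] [[604.9 157.1  38. ]] d mm [26.8 39.4]
top [149.72 191.56] [12.53 22.66] [[585.1 216.3  38. ]] d mm [43.6 78.9]
top [146.93 193.25] [6.16 9.  ] [[579.3 226.2  38. ]] d mm [21.4 31.3]
top [134.88 197.56] [13.39 17.41] [[564.7 269.   38. ]] d mm [46.6 60.6]
top [130.98 199.59] [3.91 6.92] [[557.8 282.8  38. ]] d mm [13.6 24.1]
scene [197.09 151.72] [4.58 6.51] [[609.3 156.   38. ]]
scene [198.42 151.91] [1.12 2.79] [[611.9 152.2  38. ]]
scene [177.89 146.51] [5.6  7.56] [[579.6 221.1  38. ]]
scene [175.76 146.4 ] [1.84 2.91] [[574.7 226.5  38. ]]
scene [161.65 141.26] [3.18 4.7 ] [[556.5 280.7  38. ]]Traceback (most recent call last):
  File "<stdin>", line 13, in <module>
  File "<stdin>", line 5, in ell
cv2.error: OpenCV(4.12.0) /io/opencv/modules/imgproc/src/shapedescr.cpp:361: error: (-201:Incorrect size of input array) There should be at least 5 points to fit the ellipse in function 'fitEllipseNoDirect'
```

```bash
cat >> m.py <<'E'
class _D(dict): pass
def avg(n,k=4):
    ds=[cam(n) for _ in range(k)]; d=dict(ds[0]); d["color"]=np.mean([x["color"] for x in ds],0).astype(np.float32); 
    z=np.array([x["z_map"] for x in ds]); d["z_map"]=np.median(z,0); return d
def up(ch,x0,y0,w,h,f=8): return cv2.resize(np.ascontiguousarray(ch[y0:y0+h,x0:x0+w],dtype=np.float32),None,fx=f,fy=f,interpolation=cv2.INTER_CUBIC)
def full(q,x0,y0,f=8): return (np.asarray(q,float)+.5)/f-.5+[x0,y0]
E
python3 - <<'E'
from m import *
import pickle
a=avg("scene");b=avg("top"); pickle.dump((a,b),open("ab.pkl","wb"))
np.set_printoptions(linewidth=220)
print(b["color"][178:196,154:174,2].astype(int))
print(a["color"][143:162,185:206,2].astype(int))
print(b["color"][178:196,154:174,1].astype(int))
E
```

```text
[[ 89  90  96 100 104 112 122 128 130 129 122 121 130 144 152 154 143 116  89  78]
 [ 96 107 114 119 122 123 123 122 117 116 116 129 144 156 158 154 148 127  95  78]
 [116 127 132 133 130 120 115 119 125 130 139 152 161 164 160 159 153 134 102  80]
 [132 133 136 139 136 132 132 137 147 152 157 168 176 173 168 162 157 143 114  84]
 [137 132 134 148 159 163 162 154 150 147 148 162 180 188 179 164 160 152 130  96]
 [139 136 141 158 176 182 170 146 128 121 122 135 158 183 186 172 163 157 143 113]
 [144 143 146 165 184 182 158 128 111 105 106 112 134 169 188 179 164 159 151 127]
 [154 151 152 170 190 178 144 114 105 104 103 104 118 155 187 180 162 159 155 136]
 [158 157 154 171 193 180 139 109 102 104 103 104 114 148 182 177 161 159 158 145]
 [160 156 155 172 193 179 140 111 104 104 103 106 119 154 181 176 161 161 161 155]
 [161 156 155 168 183 178 148 121 110 107 107 114 136 165 181 174 163 163 163 156]
 [160 156 154 157 166 173 162 142 129 125 125 138 157 172 171 162 160 159 154 142]
 [164 157 156 154 155 164 171 167 162 155 156 166 172 163 148 143 146 141 135 117]
 [170 159 159 157 150
[... 2843 characters left out ...]
01 116 155 185 182 170 169 170 164]
 [169 166 165 176 190 181 149 120 105 103 101 111 134 167 186 180 173 172 172 165]
 [169 165 164 166 172 177 164 143 127 123 125 137 158 175 175 169 168 168 162 151]
 [170 165 166 164 164 170 176 170 163 156 157 169 176 167 152 150 154 150 143 123]
 [175 168 169 165 158 165 176 179 176 170 168 173 165 144 127 128 134 125 109  94]
 [175 171 169 164 159 159 169 171 167 157 145 138 131 120 114 119 119 104  86  77]
 [170 171 169 165 159 156 161 165 159 140 117 107 107 111 112 113 105  88  75  69]
 [164 168 172 167 158 152 152 151 143 123 102  95  98 103  99  93  83  75  71  70]
 [151 162 165 162 150 137 133 127 112 101  88  85  86  86  79  74  72  69  69  73]]
```

```bash
cat >> m.py <<'E'
def hole(d,box,th,f=8):
    """centroid + contour of the dark blob nearest the box centre, R channel"""
    x0,y0,w,h=box; M=(up(d["color"][...,2],*box,f)<th).astype(np.uint8)
    l,s,c=comp(M); i=l[h*f//2,w*f//2]
    ct=max(cv2.findContours((l==i).astype(np.uint8),cv2.RETR_EXTERNAL,cv2.CHAIN_APPROX_NONE)[0],key=cv2.contourArea).reshape(-1,2)
    e=cv2.fitEllipse(ct.astype(np.float32))
    return full(e[0],x0,y0,f),np.array(e[1])/f,full(c[i],x0,y0,f)
def outline(d,box,mask_fn,f=4,op=9):
    x0,y0,w,h=box; I=np.dstack([up(d["color"][...,k],*box,f) for k in range(3)])
    M=cv2.morphologyEx(mask_fn(I).astype(np.uint8),cv2.MORPH_OPEN,np.ones((op,op)))
    l,s,c=comp(M); i=1+np.argmax(s[1:,4])
    ct=max(cv2.findContours((l==i).astype(np.uint8),0,cv2.CHAIN_APPROX_NONE)[0],key=cv2.contourArea).reshape(-1,2)
    return full(ct,x0,y0,f),(l==i)
E
python3 - <<'E'
from m import *
import pickle
a,b=pickle.load(open("ab.pkl","rb"))
for n,bb,ab in (("L",(156,179,15,15),(187,143,14,14)),("m",(143,186,13,13),(173,139,14,14)),("l",(128,192,13,13),(159,135,14,14))):
    eb=hole(b,bb,140);ea=hole(a,ab,110)
    X=tri(b,eb[0],a,ea[0])*1000
    print(n,eb[0].round(2),eb[1].round(1),ea[0].round(2),ea[1].round(1),"tri",X.round(1),"top@38",(onplane(b,[eb[0]],.038)*1000).round(1),"sc@38",(onplane(a,[ea[0]],.038)*1000).round(1))
ct,M=outline(b,(115,165,70,50),lambda I:(I[...,1]-I[...,2])>0)
cv2.imwrite("pics/dbg.png",cv2.resize(np.hstack([M*255.]).astype(np.uint8),None,fx=2,fy=2))
W=(onplane(b,ct,.036)[:,:2]*1000).astype(np.float32)
r=cv2.minAreaRect(W);print(r)
pr,_=outline(a,(145,125,75,50),lambda I:(I[...,1]-I[...,2])>0)
cs,M2=outline(b,(205,190,40,62),lambda I:I[...,1]>140)
W=onplane(b,cs,.003)[:,:2]*1000
print("lifter tip", W[np.argmax(W[:,0])], cv2.minAreaRect(W.astype(np.float32)))
np.set_printoptions(linewidth=220)
print(b["color"][218:252:1,210:242,1].astype(int))
E
```

```text
L [163.32 185.96] [6.7 7.2] [193.78 150.23] [4.8 7.5] tri [604.1 167.3  40.6] top@38 [[604.  168.1  38. ]] sc@38 [[606.2 169.4  38. ]]
m [149.3  191.56] [4.4 5.2] [179.91 141.87] [ 9.2 13.9] tri [582.9 211.5  62.5] top@38 [[585.1 217.8  38. ]] sc@38 [[599.4 234.9  38. ]]
l [134.24 198.03] [4.6 5. ] [165.22 141.15] [3.1 5.1] tri [563.3 270.1  41. ] top@38 [[563.1 271.2  38. ]] sc@38 [[565.6 272.7  38. ]]
((584.2894897460938, 216.85275268554688), (68.32353210449219, 182.48605346679688), 21.712072372436523)
lifter tip [560.31167096 -14.99729616] ((471.7749938964844, -40.866600036621094), (184.47691345214844, 40.30845260620117), 16.386444091796875)
[[72 71 73 ... 76 76 76]
 [72 74 72 ... 76 78 76]
 [73 74 73 ... 76 75 75]
 ...
 [72 71 71 ... 73 74 72]
 [72 71 72 ... 72 73 72]
 [73 72 73 ... 72 75 72]]
```

```bash
python3 - <<'E'
from m import *
import pickle
a,b=pickle.load(open("ab.pkl","rb"))
f=9
I=np.hstack([np.dstack([up(d["color"][...,k],*bx,f) for k in range(3)]) for d,bx in ((b,(243,158,40,55)),(a,(238,188,46,55)))])
for u in range(0,I.shape[1],45): cv2.line(I,(u,0),(u,6),(0,0,255),1)
for v in range(0,I.shape[0],45): cv2.line(I,(0,v),(6,v),(0,0,255),1)
cv2.imwrite("pics/slide.png",np.clip(I,0,255).astype(np.uint8)[:600])
# lifter: blade+neck centreline
I=np.dstack([up(b["color"][...,k],205,190,45,65,8) for k in range(3)])
M=(I.min(2)>135)
v,u=np.nonzero(M); W=onplane(b,full(np.c_[u,v],205,190),.004)[:,:2]*1000
c0=np.array([457.4,-45.1]);x=np.array([.9593,.2823]);y=np.array([-x[1],x[0]])
s=(W-c0)@x;t=(W-c0)@y
for lo in range(-80,115,8):
    q=(s>lo)&(s<lo+8)
    if q.sum()>20: print(lo+4,"t",t[q].min().round(1),t[q].max().round(1),"mid",((t[q].min()+t[q].max())/2).round(2))
print("s range",s.min(),s.max())
# dark grip in both
for n,d,box in(("top",b,(210,215,35,40)),("sc",a,(180,200,35,35))):
    J=np.dstack([up(d["color"][...,k],*box,8) for k in range(3)]).max(2)<45
    l,st,c=comp(J);i=1+np.argmax(st[1:,4]); print(n,full(c[i],*box[:2]).round(2),st[i]/8,(onplane(d,[full(c[i],*box[:2])],.05)*1000).round(1),(onplane(d,[full(c[i],*box[:2])],.04)*1000).round(1))
E
```

```text
-76 t -19.9 19.4 mid -0.23
-68 t -20.5 20.3 mid -0.09
-60 t -19.5 19.6 mid 0.06
-52 t -19.9 20.1 mid 0.14
-44 t -20.5 20.5 mid 0.01
-36 t -20.2 20.3 mid 0.04
-28 t -20.0 20.1 mid 0.01
-20 t -19.7 19.8 mid 0.09
-12 t -19.8 20.2 mid 0.2
-4 t -19.9 20.2 mid 0.17
4 t -16.2 18.2 mid 0.98
12 t -10.7 10.8 mid 0.05
20 t -10.7 10.5 mid -0.12
28 t -10.6 10.4 mid -0.1
36 t -10.5 10.4 mid -0.04
44 t -10.6 10.7 mid 0.02
52 t -109.0 10.6 mid -49.23
60 t -111.4 10.2 mid -50.63
68 t -114.0 10.0 mid -51.98
76 t -116.5 10.1 mid -53.22
84 t -118.9 10.4 mid -54.28
92 t -121.5 10.1 mid -55.7
100 t -123.3 10.1 mid -56.62
108 t -8.5 7.5 mid -0.51
s range -77.78748280975802 107.54982784503187Traceback (most recent call last):
  File "<stdin>", line 22, in <module>
    return _wrapfunc(a, 'argmax', axis=axis, out=out, **kwds)
    return bound(*args, **kwds)
ValueError: attempt to get argmax of an empty sequence
```

View pics/slide.png

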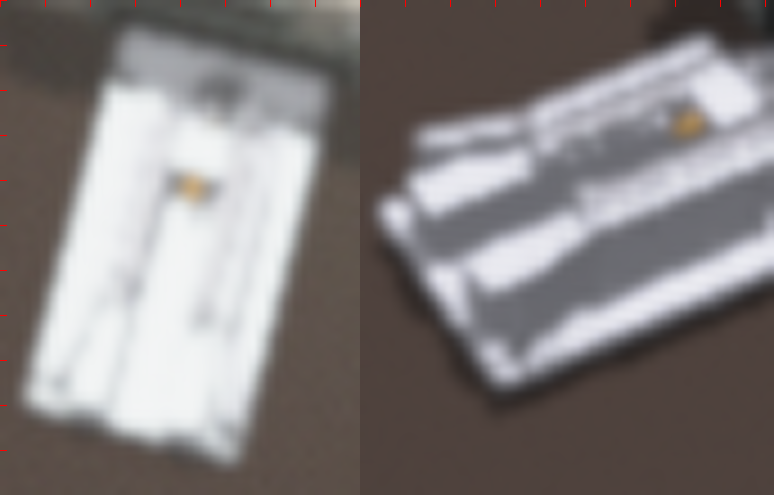

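The slide crop shows the top-view outer walls running from about (105,85)-(22,400) on the left and (325,140)-(240,462) on the right, with the brass screw at (192,187). In the scene view, the brass is at (328,123) of its panel and the front tapered guide faces lower-left.

```bash
python3 - <<'E'
from m import *
import pickle
a,b=pickle.load(open("ab.pkl","rb"))
# brass
P=[]
for d,box in((b,(255,170,20,20)),(a,(262,190,24,24))):
    J=np.dstack([up(d["color"][...,k],*box,8) for k in range(3)]); s=J[...,2]-J[...,0]; m=s>0.55*s.max()
    l,st,c=comp(m);i=1+np.argmax(st[1:,4]);p=full(c[i],*box[:2]);P.append(p);print(p.round(2),st[i][2:4]/8)
print("brass tri",(tri(b,P[0],a,P[1])*1000).round(1),"top@50",(onplane(b,[P[0]],.051)*1000).round(1),"sc@50",(onplane(a,[P[1]],.051)*1000).round(1))
# slide outer edges top view, walls top z 55
box=(240,158,48,58);J=np.dstack([up(b["color"][...,k],*box,8) for k in range(3)]).min(2)
M=(J>150);L=[];Rr=[]
for v in range(12*8,40*8,2):
    u=np.nonzero(M[v])[0]
    L.append((u.min(),v));Rr.append((u.max(),v))
for z in (.045,.055):
  ls=[]
  for q in(L,Rr):
    w=onplane(b,full(q,*box[:2]),z)[:,:2]*1000
    w=w[(w[:,0]>545)&(w[:,0]<610)]
    vx,vy,x0,y0=cv2.fitLine(w.astype(np.float32),cv2.DIST_HUBER,0,.01,.01).ravel()
    res=(w-[x0,y0])@[-vy,vx]; ls.append((np.degrees(np.arctan(vy/vx)),x0,y0,res.std()));
  print(z,np.round(ls,2).tolist())
W=onplane(b,full([(u,v) for v,u in zip(*np.nonzero(M))],*box[:2]),.05)*1000
print("front-most",W[W[:,0].argmin()].round(1))
E
```

```text
[263.93 178.41] [2.25  2.375]
[274.11 201.37] [2.75  2.375]
brass tri [ 622.8 -186.3   52.6] top@50 [[ 622.6 -186.    51. ]] sc@50 [[ 624.4 -185.7   51. ]]
0.045 [[-15.63, 591.33, -132.43, 0.18], [-15.55, 583.23, -220.3, 0.17]]
0.055 [[-15.62, 583.21, -130.56, 0.18], [-15.52, 586.34, -220.96, 0.17]]
front-most [ 518.2 -197.8   50. ]
```

```bash
python3 - <<'E'
from m import *
import pickle
a,b=pickle.load(open("ab.pkl","rb"))
u=np.array([.9632,-.2689]);br=np.array([622.7,-186.2])
q=[(130/9-.44+243,290/9-.44+158),(205/9-.44+243,320/9-.44+158)]
w=onplane(b,q,.055)[:,:2]*1000;print("lips",w.round(1),((w-br)@u).round(1),((w-br)@[.2689,.9632]).round(1))
box=(240,158,48,58);J=np.dstack([up(b["color"][...,k],*box,8) for k in range(3)]).min(2)
# profile along axis at lateral offsets, plane 45: brightness
for lat in(-40,-34,-19,0,19,34,40):
    s=np.arange(-120,70,4.)
    X=np.c_[br+s[:,None]*u+lat*np.array([.2689,.9632]),np.full(len(s),45.)]/1000
    p=proj(b,X).astype(np.float32)
    g=cv2.remap(b["color"].min(2).astype(np.float32),p[:,0].reshape(1,-1).copy(),p[:,1].reshape(1,-1).copy(),cv2.INTER_CUBIC)[0]
    print(lat,list(zip(s.astype(int).tolist(),g.astype(int).tolist())))
E
```

```text
lips [[ 582.8 -161.2]
 [ 570.7 -189.8]] [-45.2 -49.2] [ 13.4 -17.4]
-40 [(-120, 73), (-116, 71), (-112, 71), (-108, 71), (-104, 74), (-100, 112), (-96, 155), (-92, 163), (-88, 157), (-84, 175), (-80, 194), (-76, 198), (-72, 204), (-68, 207), (-64, 209), (-60, 215), (-56, 220), (-52, 217), (-48, 215), (-44, 220), (-40, 220), (-36, 215), (-32, 215), (-28, 217), (-24, 216), (-20, 213), (-16, 218), (-12, 218), (-8, 217), (-4, 218), (0, 219), (4, 217), (8, 216), (12, 219), (16, 217), (20, 215), (24, 213), (28, 196), (32, 153), (36, 125), (40, 128), (44, 133), (48, 131), (52, 119), (56, 94), (60, 72), (64, 79), (68, 95)]
-34 [(-120, 71), (-116, 72), (-112, 73), (-108, 72), (-104, 75), (-100, 112), (-96, 170), (-92, 195), (-88, 183), (-84, 193), (-80, 219), (-76, 228), (-72, 230), (-68, 233), (-64, 234), (-60, 236), (-56, 236), (-52, 236), (-48, 236), (-44, 237), (-40, 239), (-36, 238), (-32, 237), (-28, 237), (-24, 238), (-20, 237), (-16, 237), (-12, 239), (-8, 239), (-4, 238), (0, 238), (4, 240), (8, 240), (12, 240), (16, 241), (20, 241), (24, 240), (28, 230), (32, 188), (36, 152), (40, 1
[... 2149 characters left out ...]
, 242), (20, 241), (24, 241), (28, 232), (32, 189), (36, 148), (40, 152), (44, 160), (48, 159), (52, 146), (56, 110), (60, 75), (64, 73), (68, 78)]
40 [(-120, 71), (-116, 72), (-112, 71), (-108, 70), (-104, 73), (-100, 95), (-96, 153), (-92, 196), (-88, 194), (-84, 194), (-80, 215), (-76, 217), (-72, 215), (-68, 219), (-64, 219), (-60, 215), (-56, 217), (-52, 223), (-48, 216), (-44, 215), (-40, 222), (-36, 222), (-32, 214), (-28, 215), (-24, 221), (-20, 217), (-16, 216), (-12, 218), (-8, 220), (-4, 216), (0, 217), (4, 221), (8, 217), (12, 217), (16, 222), (20, 217), (24, 211), (28, 209), (32, 175), (36, 127), (40, 121), (44, 132), (48, 134), (52, 119), (56, 92), (60, 70), (64, 71), (68, 77)]
```

Measured poses so far:

| Item | Position (mm) | Yaw |
|---|---|---|
| Lifter origin | (457.4, -45.1) | 16.4° |
| Rack bay with large disc | (604.9, 166), disc at (604, 167.5), top z about 39–40 | 21.65° |
| Slide home | about (600, -180) | -15.6° |

The brass screw triangulates to z 52.6, which fits the 50 mm given. Next I move above the grip.

Emit:
apply_moves(
  rows=[
    {"xyz": [-35, -39, 5], "turn": [0, 0, -0.06], "grip": 1},
    {"xyz": [-70, -78, 10], "turn": [0, 0, -0.12], "grip": 1},
    {"xyz": [-105, -117, 20], "turn": [0, 0, -0.18], "grip": 1},
    {"xyz": [-140, -156, 30], "turn": [0, 0, -0.24], "grip": 1},
    {"xyz": [-175, -195, 40], "turn": [0, 0, -0.3], "grip": 1},
    {"xyz": [-210, -234, 50], "turn": [0, 0, -0.36], "grip": 1},
    {"xyz": [-245, -273, 60], "turn": [0, 0, -0.42], "grip": 1},
    {"xyz": [-280, -312, 70], "turn": [0, 0, -0.48], "grip": 1},
    {"xyz": [-315, -351, 80], "turn": [0, 0, -0.54], "grip": 1},
    {"xyz": [-350, -390, 90], "turn": [0, 0, -0.6], "grip": 1},
    {"xyz": [-385, -429, 100], "turn": [0, 0, -0.665], "grip": 1},
    {"xyz": [-418, -466, 100], "turn": [0, 0, -0.665], "grip": 1},
  ],
)

```text
clock: 1.7
tcp_pos: [0.383, 0.0697, 0.1493]
orientation: [0.0, -0.144, 0.99, 0.0]
wrist_force: [2.1, 1.1, 0.0]
finger_gap: 0.0852
grip_force: 0.0
```

```bash
cat > st.py <<'E'
from m import *
def st(tgt=None,yaw=None,z=None):
    s=env.get_state(); q=s["orientation"]; Rm=R.from_quat([q[1],q[2],q[3],q[0]]).as_matrix()
    p=s["tcp_pos"]*1000
    ly=-Rm[:,0]  # lifter x dir
    print("t",round(s["clock"],2),"tcp",p.round(1),"fwd yaw",np.degrees(np.arctan2(ly[1],ly[0])).round(2),"tilt",np.round(np.degrees([Rm[2,0],Rm[2,1]]),2),"q",s["joint_pos"].round(2),"F",s["wrist_force"].round(2),"T",s["ft_torque"].round(2),"gap",round(s["finger_gap"]*1000,1),"gf",round(s["grip_force"],1))
    if tgt is not None:
        d=Rm.T@(np.array(tgt)-p); print("shift tool mm",d.round(1), "turn z", None if yaw is None else round(-np.radians(yaw)+np.arctan2(ly[1],ly[0]),4))
    return p,Rm
E
python3 -c "
from st import *
st((428.6,-53.6,16),16.4)"
```

```text
t 1.7 tcp [383.   69.7 149.3] fwd yaw 16.56 tilt [-0.05 -0.  ] q [-0.03  0.   -0.54  1.03  0.   -0.32] F [2.07 1.05 0.01] T [ 0.02 -0.02 -0.05] gap 85.2 gf 0.0
shift tool mm [  -8.4 -131.2  133.3] turn z 0.0028
```

Emit:
apply_moves(
  rows=[
    {"xyz": [-3, -35, 15], "turn": [0, 0, 0], "grip": 1},
    {"xyz": [-6, -70, 30], "turn": [0, 0, 0], "grip": 1},
    {"xyz": [-8, -105, 45], "turn": [0, 0, 0], "grip": 1},
    {"xyz": [-8, -131, 60], "turn": [0, 0, 0], "grip": 1},
    {"xyz": [-8, -131, 60], "turn": [0, 0, 0], "grip": 1},
    {"xyz": [-8, -131, 60], "turn": [0, 0, 0], "grip": 1},
  ],
)

```text
clock: 2.2
tcp_pos: [0.4271, -0.0528, 0.0887]
orientation: [-0.001, -0.141, 0.99, 0.001]
wrist_force: [-0.0, 0.5, -0.5]
finger_gap: 0.0858
grip_force: 0.0
```

```bash
python3 -c "
from st import *
st((428.6,-53.6,16),16.4)
b=avg('top',2)
cv2.imwrite('pics/hov.png',cv2.resize(b['color'][180:260,190:270].astype(np.uint8),None,fx=7,fy=7,interpolation=cv2.INTER_CUBIC))
"
```

```text
t 2.2 tcp [427.1 -52.8  88.7] fwd yaw 16.21 tilt [0.08 0.08] q [-0.31  0.14 -0.55  0.88  0.   -0.59] F [-0.02  0.49 -0.47] T [ 0.04  0.02 -0.03] gap 85.8 gf 0.0
shift tool mm [-1.3 -1.3 72.7] turn z -0.0033
```

Emit:
apply_moves(
  rows=[
    {"xyz": [-1, -1, 20], "turn": [0, 0, -0.003], "grip": 1},
    {"xyz": [-1, -1, 40], "turn": [0, 0, -0.003], "grip": 1},
    {"xyz": [-1, -1, 58], "turn": [0, 0, -0.003], "grip": 1},
    {"xyz": [-1, -1, 68], "turn": [0, 0, -0.003], "grip": 1},
    {"xyz": [-1, -1, 73], "turn": [0, 0, -0.003], "grip": 1},
    {"xyz": [-1, -1, 73], "turn": [0, 0, -0.003], "grip": 1},
    {"xyz": [-1, -1, 73], "turn": [0, 0, -0.003], "grip": 0.6},
    {"xyz": [-1, -1, 73], "turn": [0, 0, -0.003], "grip": 0.4},
    {"xyz": [-1, -1, 73], "turn": [0, 0, -0.003], "grip": 0.3},
    {"xyz": [-1, -1, 73], "turn": [0, 0, -0.003], "grip": 0.2},
    {"xyz": [-1, -1, 73], "turn": [0, 0, -0.003], "grip": 0.1},
    {"xyz": [-1, -1, 73], "turn": [0, 0, -0.003], "grip": 0},
  ],
  force=50,
)

```text
clock: 3.3
tcp_pos: [0.4292, -0.0527, 0.0169]
orientation: [0.0, -0.144, 0.99, -0.0]
wrist_force: [-5.3, 1.6, 9.2]
finger_gap: 0.0136
grip_force: 48.7
```

Emit:
apply_moves(
  rows=[
    {"xyz": [0, 0, 0], "turn": [0, 0, 0], "grip": 0},
    {"xyz": [0, 0, 0], "turn": [0, 0, 0], "grip": 0},
    {"xyz": [0, 0, 0], "turn": [0, 0, 0], "grip": 0},
    {"xyz": [0, 0, 0], "turn": [0, 0, 0], "grip": 0},
    {"xyz": [0, 0, 0], "turn": [0, 0, 0], "grip": 0},
    {"xyz": [0, 0, 0], "turn": [0, 0, 0], "grip": 0},
  ],
  force=50,
)

```text
clock: 3.8
tcp_pos: [0.4293, -0.0527, 0.0169]
orientation: [0.0, -0.144, 0.99, -0.0]
wrist_force: [-0.6, -0.7, 6.1]
finger_gap: 0.013
grip_force: 49.8
```

```bash
python3 -c "
from st import *
st((428.6,-53.6,16),16.4)"
```

```text
t 3.8 tcp [429.3 -52.7  16.9] fwd yaw 16.56 tilt [-0.05 -0.04] q [-0.31  0.23 -0.64  0.69 -0.   -0.6 ] F [-0.64 -0.7   6.07] T [-0.07  0.17 -0.03] gap 13.0 gf 49.8
shift tool mm [ 0.9 -0.6  0.9] turn z 0.0028
```

Gripped, and the gap of 13 mm fits the grip width. I lift and go in front of the bay.

Emit:
apply_moves(
  rows=[
    {"xyz": [0, 0, -10], "turn": [0, 0, 0], "grip": 0},
    {"xyz": [0, 0, -25], "turn": [0, 0, 0], "grip": 0},
    {"xyz": [-4, 15, -40], "turn": [0, 0, -0.02], "grip": 0},
    {"xyz": [-10, 40, -40], "turn": [0, 0, -0.04], "grip": 0},
    {"xyz": [-18, 68, -40], "turn": [0, 0, -0.06], "grip": 0},
    {"xyz": [-26, 96, -40], "turn": [0, 0, -0.08], "grip": 0},
    {"xyz": [-33, 124, -40], "turn": [0, 0, -0.089], "grip": 0},
    {"xyz": [-37, 138, -40], "turn": [0, 0, -0.089], "grip": 0},
    {"xyz": [-37, 142, -40], "turn": [0, 0, -0.089], "grip": 0},
    {"xyz": [-37, 142, -40], "turn": [0, 0, -0.089], "grip": 0},
    {"xyz": [-37, 142, -40], "turn": [0, 0, -0.089], "grip": 0},
    {"xyz": [-37, 142, -40], "turn": [0, 0, -0.089], "grip": 0},
  ],
)

```text
clock: 4.8
tcp_pos: [0.4237, 0.0934, 0.0563]
orientation: [-0.0, -0.187, 0.982, -0.0]
wrist_force: [0.3, -0.2, -1.4]
finger_gap: 0.0137
grip_force: 49.0
```

```bash
cat > look.py <<'E'
from st import *
import pickle
p,Rm=st((424.6,94.4,57),21.65)
a=avg("scene",3);b=avg("top",3);pickle.dump((a,b),open("ab2.pkl","wb"))
# blade in top view: predicted from TCP
fw=-Rm[:,0];ly=Rm[:,1]
zu=p[2]-16.9
def L(x,y,z): return p+fw*(x+29.1)+ly*y+np.array([0,0,z-16.9])
for n,d in(("top",b),("sc",a)):
    for X in(L(105,0,2),L(87,0,2),L(67,0,8)): pass
    s=np.arange(10,120,6.); out=[]
    for x in s:
        t=np.arange(-24,24.1,.5); q=np.array([L(x,k,(8 if x<67 else 2)) for k in t])/1000
        uv=proj(d,q).astype(np.float32)
        g=cv2.remap(d["color"].min(2).astype(np.float32),uv[:,0].reshape(1,-1).copy(),uv[:,1].reshape(1,-1).copy(),cv2.INTER_CUBIC)[0]
        m=t[g>(g.max()+np.median(g))/2]; out.append((int(x),int(g.max()),(m.min()+m.max())/2,m.max()-m.min()))
    print(n,out)
    e=[]
    s=np.arange(85,130,1.); uv=proj(d,np.array([L(x,0,2) for x in s])/1000).astype(np.float32)
    g=cv2.remap(d["color"].min(2).astype(np.float32),uv[:,0].reshape(1,-1).copy(),uv[:,1].reshape(1,-1).copy(),cv2.INTER_CUBIC)[0]
    h=(g[:8].max()+g[-8:].min())/2; print("tip at lifter x",s[np.nonzero(g>h)[0].max()])
I=np.hstack([cv2.resize(b["color"][168:248,125:215],None,fx=5,fy=5,interpolation=cv2.INTER_CUBIC),cv2.resize(a["color"][125:205,145:215],None,fx=5,fy=5,interpolation=cv2.INTER_CUBIC)])
cv2.imwrite("pics/look1.png",np.clip(I,0,255).astype(np.uint8))
E
python3 look.py
```

```text
t 4.8 tcp [423.7  93.4  56.3] fwd yaw 21.61 tilt [ 0.03 -0.01] q [ 0.03  0.18 -0.59  0.8  -0.   -0.35] F [ 0.28 -0.18 -1.38] T [-0.05  0.07  0.03] gap 13.7 gf 49.0
shift tool mm [-1.3  0.6 -0.7] turn z -0.0008
top [(10, 79, np.float64(3.0), np.float64(15.0)), (16, 78, np.float64(0.75), np.float64(16.5)), (22, 83, np.float64(8.25), np.float64(31.5)), (28, 98, np.float64(23.25), np.float64(1.5)), (34, 142, np.float64(-3.5), np.float64(10.0)), (40, 212, np.float64(-1.5), np.float64(13.0)), (46, 229, np.float64(0.25), np.float64(15.5)), (52, 230, np.float64(0.5), np.float64(16.0)), (58, 230, np.float64(0.25), np.float64(16.5)), (64, 227, np.float64(0.25), np.float64(16.5)), (70, 225, np.float64(1.0), np.float64(17.0)), (76, 227, np.float64(0.5), np.float64(17.0)), (82, 228, np.float64(0.25), np.float64(16.5)), (88, 227, np.float64(0.0), np.float64(17.0)), (94, 227, np.float64(0.5), np.float64(17.0)), (100, 223, np.float64(0.25), np.float64(16.5)), (106, 163, np.float64(-1.0), np.float64(16.0)), (112, 78, np.float64(-1.25), np.float64(12.5)), (118, 68, np.float64(8.0), np.float64(32.0))]

[... 240 characters left out ...]
), np.float64(10.5)), (40, 162, np.float64(-5.75), np.float64(9.5)), (46, 158, np.float64(-6.0), np.float64(9.0)), (52, 158, np.float64(-5.75), np.float64(9.5)), (58, 160, np.float64(-5.75), np.float64(9.5)), (64, 170, np.float64(-6.75), np.float64(9.5)), (70, 172, np.float64(-3.25), np.float64(9.5)), (76, 190, np.float64(-3.5), np.float64(11.0)), (82, 201, np.float64(-1.0), np.float64(15.0)), (88, 204, np.float64(0.0), np.float64(16.0)), (94, 204, np.float64(0.0), np.float64(16.0)), (100, 202, np.float64(0.0), np.float64(16.0)), (106, 159, np.float64(1.0), np.float64(15.0)), (112, 102, np.float64(-21.0), np.float64(6.0)), (118, 104, np.float64(-19.5), np.float64(9.0))]
tip at lifter x 108.0
```

View pics/look1.png

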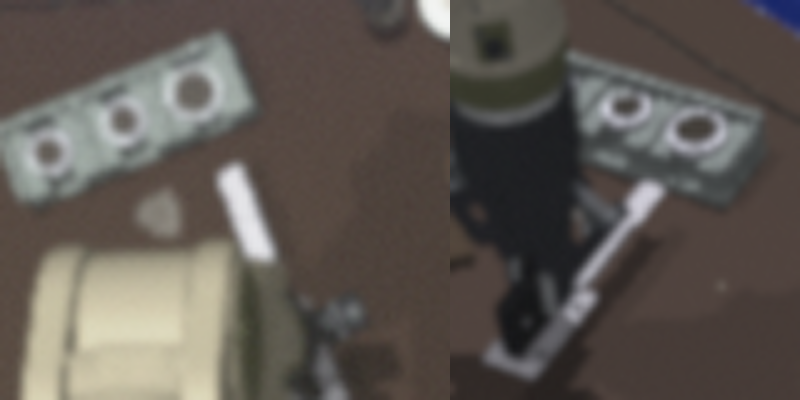

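The look shows the blade at (245,210) in the top panel, pointing at the large disc (193,95). Blade and TCP prediction agree within 0.5 mm. I lower to slot height and insert.

Emit:
apply_moves(
  rows=[
    {"xyz": [0, 1.3, 10], "turn": [0, 0, 0], "grip": 0},
    {"xyz": [0, 1.3, 20], "turn": [0, 0, 0], "grip": 0},
    {"xyz": [0, 1.3, 24], "turn": [0, 0, 0], "grip": 0},
    {"xyz": [0, 1.3, 24], "turn": [0, 0, 0], "grip": 0},
    {"xyz": [-6, 1.3, 24], "turn": [0, 0, 0], "grip": 0},
    {"xyz": [-15, 1.3, 24], "turn": [0, 0, 0], "grip": 0},
    {"xyz": [-25, 1.3, 24], "turn": [0, 0, 0], "grip": 0},
    {"xyz": [-33, 1.3, 24], "turn": [0, 0, 0], "grip": 0},
    {"xyz": [-40, 1.3, 24], "turn": [0, 0, 0], "grip": 0},
    {"xyz": [-44, 1.3, 24], "turn": [0, 0, 0], "grip": 0},
    {"xyz": [-45, 1.3, 24], "turn": [0, 0, 0], "grip": 0},
    {"xyz": [-45, 1.3, 24], "turn": [0, 0, 0], "grip": 0},
  ],
)

```text
clock: 6.1
tcp_pos: [0.4652, 0.1122, 0.0323]
orientation: [-0.0, -0.188, 0.982, 0.0]
wrist_force: [0.4, -1.1, -2.3]
finger_gap: 0.0134
grip_force: 49.0
```

```bash
python3 - <<'E'
from st import *
p,Rm=st()
d=np.array([604.7,166.9]);f=np.array([.9295,.369]);l=np.array([-.369,.9295]);print("along",(p[:2]-d)@f,"lat",(p[:2]-d)@l)
E
```

```text
t 6.1 tcp [465.2 112.2  32.3] fwd yaw 21.69 tilt [0.02 0.01] q [ 0.07  0.29 -0.52  0.77  0.   -0.31] F [ 0.36 -1.06 -2.29] T [-0.03  0.    0.01] gap 13.4 gf 49.0
along -149.82876716309113 lat 0.6168383869776486
```

Emit:
apply_moves(
  rows=[
    {"xyz": [-3, -0.5, 0], "turn": [0, 0, 0], "grip": 0},
    {"xyz": [-9, -0.5, 0], "turn": [0, 0, 0], "grip": 0},
    {"xyz": [-16, -0.5, 0], "turn": [0, 0, 0], "grip": 0},
    {"xyz": [-23, -0.5, 0], "turn": [0, 0, 0], "grip": 0},
    {"xyz": [-28, -0.5, 0], "turn": [0, 0, 0], "grip": 0},
    {"xyz": [-31, -0.5, 0], "turn": [0, 0, 0], "grip": 0},
    {"xyz": [-31, -0.5, 0], "turn": [0, 0, 0], "grip": 0},
    {"xyz": [-31, -0.5, 0], "turn": [0, 0, 0], "grip": 0},
  ],
)

```text
clock: 6.77
tcp_pos: [0.494, 0.1231, 0.0323]
orientation: [-0.0, -0.188, 0.982, 0.0]
wrist_force: [0.9, -0.2, -0.8]
finger_gap: 0.0132
grip_force: 49.0
```

```bash
python3 - <<'E'
from st import *
p,Rm=st()
d=np.array([604.7,166.9]);f=np.array([.9295,.369]);l=np.array([-.369,.9295]);print("along",(p[:2]-d)@f,"lat",(p[:2]-d)@l)
b=avg("top",2);e=hole(b,(156,179,15,15),140);print("disc",(onplane(b,[e[0]],.038)*1000).round(1))
E
```

```text
t 6.77 tcp [494.  123.1  32.3] fwd yaw 21.68 tilt [0.02 0.01] q [ 0.09  0.34 -0.44  0.79  0.   -0.29] F [ 0.87 -0.24 -0.85] T [0.02 0.06 0.08] gap 13.2 gf 49.0
along -119.04867001612823 lat 0.11415887548787917
disc [[596.6 169.6  38. ]]
```

Emit:
apply_moves(
  rows=[
    {"xyz": [0, 0, -4], "turn": [0, 0, 0], "grip": 0},
    {"xyz": [0, 0, -8], "turn": [0, 0, 0], "grip": 0},
    {"xyz": [0, 0, -10], "turn": [0, 0, 0], "grip": 0},
    {"xyz": [0, 0, -11], "turn": [0, 0, 0], "grip": 0},
    {"xyz": [0, 0, -12], "turn": [0, 0, 0], "grip": 0},
    {"xyz": [0, 0, -13], "turn": [0, 0, 0], "grip": 0},
    {"xyz": [0, 0, -14], "turn": [0, 0, 0], "grip": 0},
    {"xyz": [0, 0, -15], "turn": [0, 0, 0], "grip": 0},
    {"xyz": [0, 0, -16], "turn": [0, 0, 0], "grip": 0},
    {"xyz": [0, 0, -17], "turn": [0, 0, 0], "grip": 0},
    {"xyz": [0, 0, -18], "turn": [0, 0, 0], "grip": 0},
    {"xyz": [0, 0, -18], "turn": [0, 0, 0], "grip": 0},
  ],
)

```text
clock: 7.87
tcp_pos: [0.4942, 0.123, 0.0506]
orientation: [0.0, -0.188, 0.982, 0.0]
wrist_force: [-0.4, -0.1, -1.3]
finger_gap: 0.0133
grip_force: 49.0
```

```bash
python3 - <<'E'
from st import *
p,Rm=st()
a=avg("scene",2);b=avg("top",2)
I=np.hstack([cv2.resize(b["color"][168:228,135:195],None,fx=6,fy=6,interpolation=cv2.INTER_CUBIC),cv2.resize(a["color"][125:185,160:220],None,fx=6,fy=6,interpolation=cv2.INTER_CUBIC)])
cv2.imwrite("pics/lift.png",np.clip(I,0,255).astype(np.uint8))
E
```

```text
t 7.87 tcp [494.2 123.   50.6] fwd yaw 21.67 tilt [-0.02  0.  ] q [ 0.09  0.32 -0.42  0.83  0.   -0.29] F [-0.45 -0.1  -1.3 ] T [-0.03  0.05 -0.  ] gap 13.3 gf 49.0
```

View pics/lift.png

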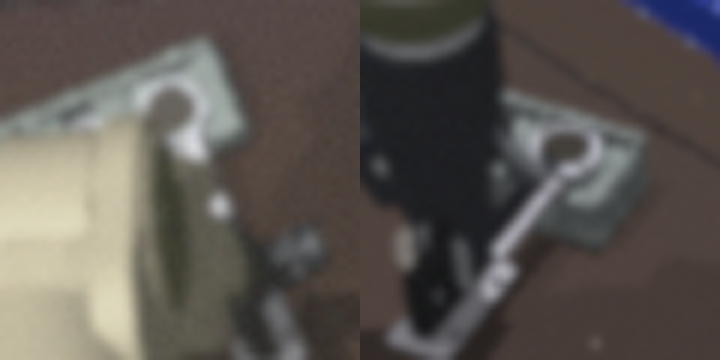

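Both panels show the disc ring (top (172,105), scene (565,148)) sitting level on the blade against the neck. I keep lifting to clear the rack.

Emit:
apply_moves(
  rows=[
    {"xyz": [0, 0, -2], "turn": [0, 0, 0], "grip": 0},
    {"xyz": [0, 0, -5], "turn": [0, 0, 0], "grip": 0},
    {"xyz": [0, 0, -10], "turn": [0, 0, 0], "grip": 0},
    {"xyz": [0, 0, -16], "turn": [0, 0, 0], "grip": 0},
    {"xyz": [0, 0, -22], "turn": [0, 0, 0], "grip": 0},
    {"xyz": [0, 0, -28], "turn": [0, 0, 0], "grip": 0},
    {"xyz": [0, 0, -33], "turn": [0, 0, 0], "grip": 0},
    {"xyz": [0, 0, -37], "turn": [0, 0, 0], "grip": 0},
    {"xyz": [0, 0, -39], "turn": [0, 0, 0], "grip": 0},
    {"xyz": [0, 0, -40], "turn": [0, 0, 0], "grip": 0},
    {"xyz": [0, 0, -40], "turn": [0, 0, 0], "grip": 0},
    {"xyz": [0, 0, -40], "turn": [0, 0, 0], "grip": 0},
  ],
)

```text
clock: 9.07
tcp_pos: [0.4939, 0.123, 0.0903]
orientation: [-0.0, -0.188, 0.982, 0.0]
wrist_force: [-0.7, 0.1, -1.6]
finger_gap: 0.0135
grip_force: 49.0
```

```bash
cat > disc.py <<'E'
from st import *
def disc(thb=140,tha=110):
    p,Rm=st(); fw=-Rm[:,0];ly=Rm[:,1]
    c=p+fw*(88+29.1)+np.array([0,0,10-16.9])
    for n,th in(("top",thb),("scene",tha)):
        d=avg(n,2); uv=proj(d,[c/1000])[0].round().astype(int)
        try:
            e=hole(d,(uv[0]-8,uv[1]-8,17,17),th); w=onplane(d,[e[0]],c[2]/1000)[0]*1000
            print(n,e[0].round(2),e[1].round(1),w.round(1),"lifter x,y",((w-p)@fw-29.1).round(1),((w-p)@ly).round(1))
        except Exception as ex: print(n,ex)
if __name__=="__main__": disc()
E
python3 disc.py
```

```text
t 9.07 tcp [493.9 123.   90.3] fwd yaw 21.67 tilt [0.02 0.01] q [ 0.09  0.28 -0.37  0.93  0.   -0.29] F [-0.69  0.07 -1.62] T [0.02 0.09 0.01] gap 13.5 gf 49.0
top [159.34 187.98] [11.  13.5] [591.6 172.4  83.3] lifter x,y 80.0 9.9
scene [191.41 140.31] [17.2 19.2] [601.9 170.7  83.3] lifter x,y 88.9 4.4
```

Emit:
apply_moves(
  rows=[
    {"xyz": [0.1, -0.1, 0], "turn": [0, 0, 0.0004], "grip": 0},
    {"xyz": [0.8, -1.1, -0.1], "turn": [0, 0, 0.0033], "grip": 0},
    {"xyz": [2.4, -3.5, -0.2], "turn": [0, 0, 0.0104], "grip": 0},
    {"xyz": [5.3, -7.7, -0.5], "turn": [0, 0, 0.0231], "grip": 0},
    {"xyz": [9.6, -14, -1], "turn": [0, 0, 0.042], "grip": 0},
    {"xyz": [15.4, -22.5, -1.6], "turn": [0, 0, 0.0674], "grip": 0},
    {"xyz": [22.7, -33.1, -2.3], "turn": [0, 0, 0.0991], "grip": 0},
    {"xyz": [31.3, -45.6, -3.1], "turn": [0, 0, 0.1366], "grip": 0},
    {"xyz": [41, -59.8, -4.1], "turn": [0, 0, 0.1792], "grip": 0},
    {"xyz": [51.7, -75.4, -5.2], "turn": [0, 0, 0.2257], "grip": 0},
    {"xyz": [62.9, -91.8, -6.3], "turn": [0, 0, 0.2749], "grip": 0},
    {"xyz": [74.5, -108.7, -7.5], "turn": [0, 0, 0.3255], "grip": 0},
  ],
)

```text
clock: 10.27
tcp_pos: [0.4643, -0.0071, 0.0981]
orientation: [0.0, -0.024, 1.0, -0.0]
wrist_force: [-0.2, -0.4, -1.0]
finger_gap: 0.0135
grip_force: 48.9
```

Emit:
apply_moves(
  rows=[
    {"xyz": [5.6, -19.7, -1.2], "turn": [0, 0, 0.0506], "grip": 0},
    {"xyz": [11, -38.9, -2.3], "turn": [0, 0, 0.0998], "grip": 0},
    {"xyz": [16.1, -57, -3.4], "turn": [0, 0, 0.1463], "grip": 0},
    {"xyz": [20.8, -73.6, -4.4], "turn": [0, 0, 0.1888], "grip": 0},
    {"xyz": [24.9, -88.2, -5.2], "turn": [0, 0, 0.2263], "grip": 0},
    {"xyz": [28.4, -100.5, -5.9], "turn": [0, 0, 0.2581], "grip": 0},
    {"xyz": [31.2, -110.4, -6.5], "turn": [0, 0, 0.2835], "grip": 0},
    {"xyz": [33.3, -117.8, -7], "turn": [0, 0, 0.3024], "grip": 0},
    {"xyz": [34.6, -122.7, -7.3], "turn": [0, 0, 0.315], "grip": 0},
    {"xyz": [35.4, -125.5, -7.4], "turn": [0, 0, 0.3222], "grip": 0},
    {"xyz": [35.8, -126.6, -7.5], "turn": [0, 0, 0.325], "grip": 0},
    {"xyz": [35.8, -126.8, -7.5], "turn": [0, 0, 0.3255], "grip": 0},
  ],
)

```text
clock: 11.27
tcp_pos: [0.4358, -0.1339, 0.1054]
orientation: [-0.0, 0.136, 0.991, 0.0]
wrist_force: [0.0, 0.2, -2.0]
finger_gap: 0.0131
grip_force: 48.9
```

Emit:
apply_moves(
  rows=[
    {"xyz": [0, 0, 0], "turn": [0, 0, 0], "grip": 0},
    {"xyz": [0, 0, 0], "turn": [0, 0, 0], "grip": 0},
    {"xyz": [0, 0, 0], "turn": [0, 0, 0], "grip": 0},
  ],
)

```text
clock: 11.52
tcp_pos: [0.436, -0.1336, 0.1054]
orientation: [-0.0, 0.136, 0.991, 0.0]
wrist_force: [0.2, 0.8, -2.2]
finger_gap: 0.0132
grip_force: 48.9
```

```bash
python3 - <<'E'
from st import *
import pickle
p,Rm=st((435.8,-134,105),-15.6)
a=avg("scene",3);b=avg("top",3);pickle.dump((a,b),open("ab3.pkl","wb"))
print("disc pred px",proj(b,[(p-Rm[:,0]*117.6+[0,0,-6.9])/1000]),proj(a,[(p-Rm[:,0]*117.6+[0,0,-6.9])/1000]))
I=np.hstack([cv2.resize(b["color"][155:230,235:300],None,fx=6,fy=6,interpolation=cv2.INTER_CUBIC),cv2.resize(a["color"][165:240,220:285],None,fx=6,fy=6,interpolation=cv2.INTER_CUBIC)])
cv2.imwrite("pics/hov2.png",np.clip(I,0,255).astype(np.uint8))
E
```

```text
t 11.52 tcp [ 436.  -133.6  105.4] fwd yaw -15.58 tilt [0.01 0.01] q [-0.47  0.17 -0.47  0.94  0.   -0.2 ] F [ 0.23  0.77 -2.16] T [0.01 0.01 0.03] gap 13.2 gf 48.9
shift tool mm [ 0.  -0.4  0.4] turn z 0.0004
disc pred px [[258.5072345  198.22886403]] [[251.42445364 199.93719119]]
```

View pics/hov2.png

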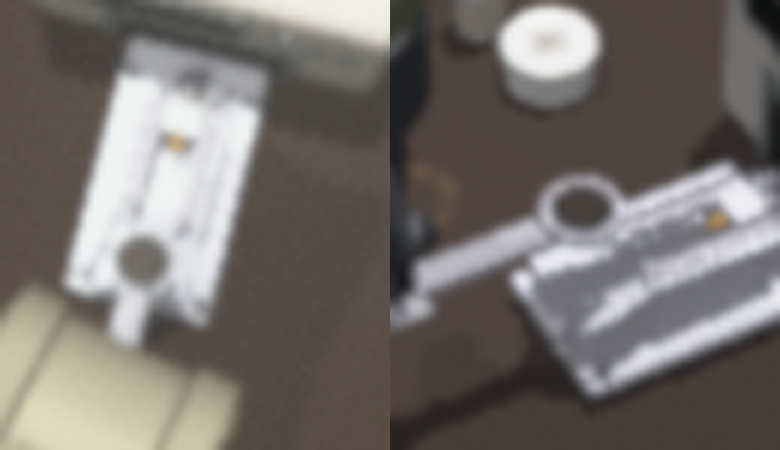

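The disc is on the blade above the slide front: glass at (141,260) in the top panel and (582,207) in the scene panel. I measure its exact place.

```bash
python3 - <<'E'
from st import *
import pickle
a,b=pickle.load(open("ab3.pkl","rb"))
p,Rm=st(); fw=-Rm[:,0];ly=Rm[:,1];Z=p[2]-6.9
eb=hole(b,(251,190,15,15),150);ea=hole(a,(244,192,15,15),110)
print("tri",(tri(b,eb[0],a,ea[0])*1000).round(1))
home=np.array([600.1,-179.9]);u=np.array([.9632,-.2689]);v=np.array([.2689,.9632])
for n,d,e in(("top",b,eb),("sc",a,ea)):
    w=onplane(d,[e[0]],Z/1000)[0]*1000
    print(n,e[0].round(2),e[1].round(1),w.round(1),"lifter",((w-p)@fw-29.1).round(1),((w-p)@ly).round(1),"slide",((w[:2]-home)@u).round(1),((w[:2]-home)@v).round(1))
print("tcp slide",(p[:2]-home)@u,(p[:2]-home)@v)
# midline from re-measured brass/edges this frame
E
```

```text
t 11.82 tcp [ 435.9 -133.9  105.4] fwd yaw -15.62 tilt [0. 0.] q [-0.47  0.17 -0.47  0.94  0.   -0.2 ] F [-0.15  0.31 -1.25] T [0.01 0.02 0.01] gap 14.0 gf 48.9
tri [ 549.4 -165.   101. ]
top [258.42 198.19] [7.6 7.8] [ 549.4 -164.9   98.5] lifter 88.5 0.8 slide -52.9 0.9
sc [251.56 199.26] [6.7 9. ] [ 551.3 -163.6   98.5] lifter 90.0 2.5 slide -51.4 2.6
tcp slide -170.49994430487803 0.120427053255637
```

Emit:
apply_moves(
  rows=[
    {"xyz": [0, -0.1, 1], "turn": [0, 0, 0], "grip": 0},
    {"xyz": [0, -0.3, 5], "turn": [0, 0, 0], "grip": 0},
    {"xyz": [0, -0.5, 12], "turn": [0, 0, 0], "grip": 0},
    {"xyz": [0, -0.5, 20], "turn": [0, 0, 0], "grip": 0},
    {"xyz": [0, -0.5, 28], "turn": [0, 0, 0], "grip": 0},
    {"xyz": [0, -0.5, 35], "turn": [0, 0, 0], "grip": 0},
    {"xyz": [0, -0.5, 40], "turn": [0, 0, 0], "grip": 0},
    {"xyz": [0, -0.5, 42], "turn": [0, 0, 0], "grip": 0},
    {"xyz": [0, -0.5, 43], "turn": [0, 0, 0], "grip": 0},
    {"xyz": [0, -0.5, 43], "turn": [0, 0, 0], "grip": 0},
    {"xyz": [0, -0.5, 43], "turn": [0, 0, 0], "grip": 0},
  ],
)

```text
clock: 12.73
tcp_pos: [0.436, -0.1346, 0.0626]
orientation: [0.0, 0.136, 0.991, -0.0]
wrist_force: [0.3, -0.6, 0.2]
finger_gap: 0.013
grip_force: 48.9
```

Emit:
apply_moves(
  rows=[
    {"xyz": [0, 0, 0.5], "turn": [0, 0, 0], "grip": 0},
    {"xyz": [0, 0, 1], "turn": [0, 0, 0], "grip": 0},
    {"xyz": [0, 0, 1.5], "turn": [0, 0, 0], "grip": 0},
    {"xyz": [0, 0, 2], "turn": [0, 0, 0], "grip": 0},
    {"xyz": [0, 0, 2.5], "turn": [0, 0, 0], "grip": 0},
    {"xyz": [0, 0, 3], "turn": [0, 0, 0], "grip": 0},
    {"xyz": [0, 0, 3.5], "turn": [0, 0, 0], "grip": 0},
    {"xyz": [0, 0, 3.5], "turn": [0, 0, 0], "grip": 0},
    {"xyz": [0, 0, 3.5], "turn": [0, 0, 0], "grip": 0},
  ],
)

```text
clock: 13.48
tcp_pos: [0.4358, -0.1345, 0.0589]
orientation: [0.0, 0.136, 0.991, 0.0]
wrist_force: [-0.5, -0.3, -1.3]
finger_gap: 0.0134
grip_force: 49.0
```

```bash
cat > sl.py <<'E'
from st import *
home=np.array([600.1,-179.9]);u=np.array([.9632,-.2689]);v=np.array([.2689,.9632])
def sl(z=53,box=None,thb=150,tha=100,look=True):
    p,Rm=st(); fw=-Rm[:,0];ly=Rm[:,1]
    F=env.get_state()["wrist_force"]; print("F along fwd",(F@fw).round(2),"lat",(F@ly).round(2),"| tcp slide",((p[:2]-home)@u).round(1),((p[:2]-home)@v).round(1),"underside",(p[2]-16.9).round(1))
    if not look: return
    c=p+fw*117.6; c[2]=z; E=[]
    for n,th in(("top",thb),("scene",tha)):
        d=avg(n,2); q=proj(d,[c/1000])[0].round().astype(int)
        e=hole(d,(q[0]-7,q[1]-7,15,15),th); w=onplane(d,[e[0]],z/1000)[0]*1000; E+= [(d,e[0])]
        print(n,e[0].round(2),e[1].round(1),w.round(1),"lifter",((w-p)@fw-29.1).round(1),((w-p)@ly).round(1),"slide",((w[:2]-home)@u).round(1),((w[:2]-home)@v).round(1))
    print("tri",(tri(E[0][0],E[0][1],E[1][0],E[1][1])*1000).round(1))
if __name__=="__main__":
    import sys; sl(look=len(sys.argv)<2)
E
python3 sl.py
```

```text
t 13.48 tcp [ 435.8 -134.5   58.9] fwd yaw -15.63 tilt [0.   0.01] q [-0.48  0.22 -0.54  0.82  0.   -0.2 ] F [-0.5  -0.31 -1.27] T [-0.01 -0.    0.03] gap 13.4 gf 49.0
F along fwd -0.4 lat -0.43 | tcp slide -170.5 -0.5 underside 42.0
top [258.42 199.48] [7.2 7.5] [ 549.2 -165.4   53. ] lifter 88.5 0.7 slide -52.9 0.2
scene [251.62 209.95] [6.1 8.4] [ 550.9 -164.6   53. ] lifter 89.9 2.0 slide -51.5 1.5
tri [ 549.3 -165.7   55.1]
```

Emit:
apply_moves(
  rows=[
    {"xyz": [-1, 0, 0], "turn": [0, 0, 0], "grip": 0},
    {"xyz": [-2, 0, 0], "turn": [0, 0, 0], "grip": 0},
    {"xyz": [-4, 0, 0], "turn": [0, 0, 0], "grip": 0},
    {"xyz": [-6, 0, 0], "turn": [0, 0, 0], "grip": 0},
    {"xyz": [-8, 0, 0], "turn": [0, 0, 0], "grip": 0},
    {"xyz": [-10, 0, 0], "turn": [0, 0, 0], "grip": 0},
    {"xyz": [-12, 0, 0], "turn": [0, 0, 0], "grip": 0},
    {"xyz": [-14, 0, 0], "turn": [0, 0, 0], "grip": 0},
    {"xyz": [-16, 0, 0], "turn": [0, 0, 0], "grip": 0},
    {"xyz": [-18, 0, 0], "turn": [0, 0, 0], "grip": 0},
    {"xyz": [-19, 0, 0], "turn": [0, 0, 0], "grip": 0},
    {"xyz": [-20, 0, 0], "turn": [0, 0, 0], "grip": 0},
  ],
)

```text
clock: 14.68
tcp_pos: [0.4552, -0.1399, 0.0589]
orientation: [0.0, 0.136, 0.991, 0.0]
wrist_force: [0.2, -0.9, -1.5]
finger_gap: 0.0133
grip_force: 49.0
```

```bash
python3 sl.py
```

```text
t 14.68 tcp [ 455.2 -139.9   58.9] fwd yaw -15.63 tilt [-0.  0.] q [-0.47  0.25 -0.49  0.83  0.   -0.19] F [ 0.17 -0.95 -1.46] T [ 0.04  0.07 -0.01] gap 13.3 gf 49.0
F along fwd 0.42 lat -0.87 | tcp slide -150.3 -0.5 underside 42.0
top [259.79 194.45] [7.3 8.2] [ 566.6 -170.5   53. ] lifter 86.4 0.6 slide -34.8 0.0
scene [257.03 207.61] [6.5 8.2] [ 568.8 -169.1   53. ] lifter 88.2 2.5 slide -33.1 2.0
tri [ 566.6 -170.7   56. ]
```

Emit:
apply_moves(
  rows=[
    {"xyz": [-1, 0, 0], "turn": [0, 0, 0], "grip": 0},
    {"xyz": [-2, 0, 0], "turn": [0, 0, 0], "grip": 0},
    {"xyz": [-3.5, 0, 0], "turn": [0, 0, 0], "grip": 0},
    {"xyz": [-5, 0, 0], "turn": [0, 0, 0], "grip": 0},
    {"xyz": [-6.5, 0, 0], "turn": [0, 0, 0], "grip": 0},
    {"xyz": [-8, 0, 0], "turn": [0, 0, 0], "grip": 0},
    {"xyz": [-9.5, 0, 0], "turn": [0, 0, 0], "grip": 0},
    {"xyz": [-11, 0, 0], "turn": [0, 0, 0], "grip": 0},
    {"xyz": [-12.5, 0, 0], "turn": [0, 0, 0], "grip": 0},
    {"xyz": [-14, 0, 0], "turn": [0, 0, 0], "grip": 0},
    {"xyz": [-15, 0, 0], "turn": [0, 0, 0], "grip": 0},
    {"xyz": [-16, 0, 0], "turn": [0, 0, 0], "grip": 0},
  ],
)

```text
clock: 15.88
tcp_pos: [0.4705, -0.1442, 0.0589]
orientation: [-0.0, 0.136, 0.991, 0.0]
wrist_force: [-1.6, 0.6, -0.1]
finger_gap: 0.0134
grip_force: 49.1
```

```bash
python3 sl.py
```

```text
t 15.88 tcp [ 470.5 -144.2   58.9] fwd yaw -15.63 tilt [0.01 0.01] q [-0.46  0.28 -0.45  0.84  0.   -0.19] F [-1.57  0.65 -0.08] T [ 0.11  0.37 -0.04] gap 13.4 gf 49.1
F along fwd -1.69 lat 0.2 | tcp slide -134.4 -0.5 underside 42.0
top [261.03 190.24] [6.9 7.5] [ 581.1 -175.1   53. ] lifter 85.8 0.1 slide -19.5 -0.5
scene [261.17 205.54] [5.4 8.7] [ 583.4 -171.8   53. ] lifter 87.0 3.8 slide -18.3 3.3
tri [ 580.5 -174.9   57.8]
```

Emit:
apply_moves(
  rows=[
    {"xyz": [-0.7, 0, 0], "turn": [0, 0, 0], "grip": 0},
    {"xyz": [-1.4, 0, 0], "turn": [0, 0, 0], "grip": 0},
    {"xyz": [-2.1, 0, 0], "turn": [0, 0, 0], "grip": 0},
    {"xyz": [-2.8, 0, 0], "turn": [0, 0, 0], "grip": 0},
    {"xyz": [-3.5, 0, 0], "turn": [0, 0, 0], "grip": 0},
  ],
)

```text
clock: 16.5
tcp_pos: [0.4738, -0.1451, 0.0589]
orientation: [-0.0, 0.136, 0.991, 0.0]
wrist_force: [-1.1, 0.5, 0.5]
finger_gap: 0.0132
grip_force: 49.1
```

```bash
python3 sl.py n
```

```text
t 16.5 tcp [ 473.8 -145.1   58.9] fwd yaw -15.63 tilt [0.   0.01] q [-0.46  0.29 -0.44  0.84  0.   -0.19] F [-1.12  0.47  0.47] T [ 0.16  0.32 -0.02] gap 13.2 gf 49.1
F along fwd -1.21 lat 0.15 | tcp slide -131.0 -0.5 underside 42.0
```

Emit:
apply_moves(
  rows=[
    {"xyz": [-0.5, 0, 0], "turn": [0, 0, 0], "grip": 0},
    {"xyz": [-1, 0, 0], "turn": [0, 0, 0], "grip": 0},
  ],
)

```text
clock: 16.67
tcp_pos: [0.4748, -0.1454, 0.0589]
orientation: [-0.0, 0.136, 0.991, 0.0]
wrist_force: [-1.5, -0.0, -0.5]
finger_gap: 0.0134
grip_force: 49.1
```

```bash
python3 sl.py n
```

```text
t 16.67 tcp [ 474.8 -145.4   58.9] fwd yaw -15.63 tilt [0.01 0.01] q [-0.46  0.29 -0.44  0.84  0.   -0.19] F [-1.51 -0.03 -0.46] T [0.08 0.37 0.01] gap 13.4 gf 49.1
F along fwd -1.44 lat -0.43 | tcp slide -130.0 -0.5 underside 42.0
```

```bash
python3 - <<'E'
from sl import *
b=avg("top",3);a=avg("scene",3)
for n,d in(("top",b),("sc",a)):
    s=np.arange(-16,40,1.); X=np.c_[home+s[:,None]*u,np.full(len(s),52.)]/1000
    p=proj(d,X).astype(np.float32)
    g=[cv2.remap(np.ascontiguousarray(d["color"][...,k]),p[:,0].reshape(1,-1).copy(),p[:,1].reshape(1,-1).copy(),cv2.INTER_CUBIC)[0] for k in(0,2)]
    print(n,[(int(x),int(B),int(r-B)) for x,B,r in zip(s,*g)])
I=np.hstack([cv2.resize(b["color"][165:210,240:285],None,fx=8,fy=8,interpolation=cv2.INTER_CUBIC),cv2.resize(a["color"][180:225,245:290],None,fx=8,fy=8,interpolation=cv2.INTER_CUBIC)])
cv2.imwrite("pics/gap.png",np.clip(I,0,255).astype(np.uint8))
E
```

```text
top [(-16, 102, 12), (-15, 102, 12), (-14, 101, 13), (-13, 100, 13), (-12, 99, 14), (-11, 99, 14), (-10, 98, 14), (-9, 98, 13), (-8, 100, 12), (-7, 103, 11), (-6, 104, 11), (-5, 109, 9), (-4, 121, 7), (-3, 134, 4), (-2, 147, 2), (-1, 163, 0), (0, 183, -2), (1, 197, -3), (2, 209, -4), (3, 222, -4), (4, 231, -5), (5, 234, -5), (6, 234, -4), (7, 237, -4), (8, 238, -4), (9, 237, -4), (10, 236, -4), (11, 236, -4), (12, 235, -4), (13, 232, -3), (14, 226, 0), (15, 219, 3), (16, 211, 7), (17, 198, 15), (18, 180, 27), (19, 165, 39), (20, 152, 49), (21, 138, 60), (22, 127, 68), (23, 122, 72), (24, 123, 72), (25, 132, 65), (26, 143, 56), (27, 159, 44), (28, 178, 30), (29, 199, 17), (30, 213, 9), (31, 223, 4), (32, 233, 0), (33, 240, -3), (34, 242, -3), (35, 243, -2), (36, 244, -2), (37, 245, -2), (38, 244, -1), (39, 244, -1)]
sc [(-16, 69, 8), (-15, 68, 8), (-14, 66, 8), (-13, 65, 9), (-12, 63, 9), (-11, 63, 9), (-10, 62, 9), (-9, 62, 9), (-8, 62, 9), (-7, 62, 9), (-6, 61, 9), (-5, 60, 9), (-4, 63, 8), (-3, 72, 6), (-2, 81, 4), (-1, 93, 3), (0, 114, 0), (1, 134, -2), (2, 152, -4), (3, 169, -6), (4, 179, -8), (5, 183, -9), (6, 179, -9), (7, 168, -9), (8, 156, -8), (9, 143, -8), (10, 132, -8), (11, 124, -7), (12, 123, -7), (13, 124, -7), (14, 121, -4), (15, 120, 0), (16, 118, 4), (17, 113, 12), (18, 108, 24), (19, 102, 34), (20, 96, 48), (21, 89, 60), (22, 87, 68), (23, 87, 73), (24, 89, 76), (25, 90, 78), (26, 92, 76), (27, 97, 69), (28, 109, 57), (29, 122, 41), (30, 138, 25), (31, 161, 9), (32, 182, 0), (33, 200, -5), (34, 218, -7), (35, 231, -8), (36, 237, -7), (37, 239, -6), (38, 241, -5), (39, 242, -5)]
```

View pics/gap.png

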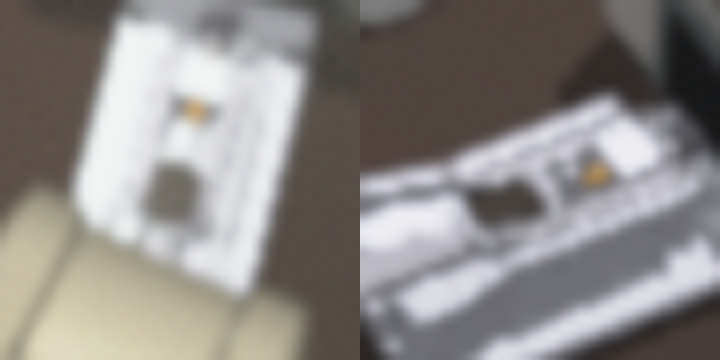

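The picture shows the glass at (172,195) in the top panel and the brass at (195,108), flat under the clips. The gap from rim to brass is about 11–13 mm. I advance 7 mm, then feel in small steps.

Emit:
apply_moves(
  rows=[
    {"xyz": [-0.7, 0, 0], "turn": [0, 0, 0], "grip": 0},
    {"xyz": [-1.4, 0, 0], "turn": [0, 0, 0], "grip": 0},
    {"xyz": [-2.1, 0, 0], "turn": [0, 0, 0], "grip": 0},
    {"xyz": [-2.8, 0, 0], "turn": [0, 0, 0], "grip": 0},
    {"xyz": [-3.5, 0, 0], "turn": [0, 0, 0], "grip": 0},
    {"xyz": [-4.2, 0, 0], "turn": [0, 0, 0], "grip": 0},
    {"xyz": [-4.8, 0, 0], "turn": [0, 0, 0], "grip": 0},
    {"xyz": [-5.3, 0, 0], "turn": [0, 0, 0], "grip": 0},
    {"xyz": [-5.7, 0, 0], "turn": [0, 0, 0], "grip": 0},
    {"xyz": [-6.1, 0, 0], "turn": [0, 0, 0], "grip": 0},
    {"xyz": [-6.5, 0, 0], "turn": [0, 0, 0], "grip": 0},
  ],
)

```text
clock: 17.88
tcp_pos: [0.481, -0.1471, 0.0589]
orientation: [-0.0, 0.136, 0.991, 0.0]
wrist_force: [-1.9, 0.3, -0.1]
finger_gap: 0.0136
grip_force: 49.1
```

```bash
python3 sl.py n
```

```text
t 17.88 tcp [ 481.  -147.1   58.9] fwd yaw -15.63 tilt [0.   0.01] q [-0.46  0.3  -0.42  0.85  0.   -0.18] F [-1.91  0.31 -0.1 ] T [0.11 0.44 0.  ] gap 13.6 gf 49.1
F along fwd -1.92 lat -0.22 | tcp slide -123.5 -0.5 underside 42.0
```

Emit:
apply_moves(
  rows=[
    {"xyz": [-0.3, 0, 0], "turn": [0, 0, 0], "grip": 0},
    {"xyz": [-0.5, 0, 0], "turn": [0, 0, 0], "grip": 0},
  ],
)

```text
clock: 18.05
tcp_pos: [0.4815, -0.1473, 0.0589]
orientation: [0.0, 0.136, 0.991, 0.0]
wrist_force: [-2.4, -0.0, -1.4]
finger_gap: 0.0132
grip_force: 49.1
```

```bash
python3 sl.py n
```

```text
t 18.05 tcp [ 481.5 -147.3   58.9] fwd yaw -15.63 tilt [0. 0.] q [-0.46  0.3  -0.42  0.85  0.   -0.18] F [-2.42 -0.02 -1.43] T [ 0.09  0.39 -0.01] gap 13.2 gf 49.1
F along fwd -2.33 lat -0.67 | tcp slide -123.0 -0.5 underside 42.0
```

Emit:
apply_moves(
  rows=[
    {"xyz": [-0.5, 0, 0], "turn": [0, 0, 0], "grip": 0},
    {"xyz": [-1, 0, 0], "turn": [0, 0, 0], "grip": 0},
    {"xyz": [-1.5, 0, 0], "turn": [0, 0, 0], "grip": 0},
  ],
)

```text
clock: 18.3
tcp_pos: [0.483, -0.1477, 0.0589]
orientation: [0.0, 0.136, 0.991, 0.0]
wrist_force: [-1.5, 1.0, -1.3]
finger_gap: 0.0135
grip_force: 49.1
```

```bash
python3 sl.py n
```

```text
t 18.3 tcp [ 483.  -147.7   58.9] fwd yaw -15.63 tilt [-0.    0.01] q [-0.46  0.3  -0.42  0.85  0.   -0.18] F [-1.51  1.01 -1.26] T [ 0.15  0.39 -0.03] gap 13.5 gf 49.1
F along fwd -1.73 lat 0.56 | tcp slide -121.4 -0.5 underside 42.0
```

Emit:
apply_moves(
  rows=[
    {"xyz": [-0.4, 0, 0], "turn": [0, 0, 0], "grip": 0},
    {"xyz": [-0.8, 0, 0], "turn": [0, 0, 0], "grip": 0},
  ],
)

```text
clock: 18.47
tcp_pos: [0.4837, -0.1479, 0.0589]
orientation: [-0.0, 0.136, 0.991, 0.0]
wrist_force: [-2.8, 1.9, -1.0]
finger_gap: 0.0133
grip_force: 49.1
```

```bash
python3 sl.py n
```

```text
t 18.47 tcp [ 483.7 -147.9   58.9] fwd yaw -15.63 tilt [0.01 0.  ] q [-0.46  0.3  -0.42  0.85  0.   -0.18] F [-2.82  1.89 -1.  ] T [0.11 0.42 0.03] gap 13.3 gf 49.1
F along fwd -3.23 lat 1.06 | tcp slide -120.7 -0.5 underside 42.0
```

Emit:
apply_moves(
  rows=[
    {"xyz": [-0.3, 0, 0], "turn": [0, 0, 0], "grip": 0},
    {"xyz": [-0.6, 0, 0], "turn": [0, 0, 0], "grip": 0},
  ],
)

```text
clock: 18.63
tcp_pos: [0.4843, -0.1481, 0.0589]
orientation: [-0.0, 0.136, 0.991, 0.0]
wrist_force: [-2.5, 0.7, 0.5]
finger_gap: 0.0135
grip_force: 49.1
```

```bash
python3 sl.py n
```

```text
t 18.63 tcp [ 484.3 -148.1   58.9] fwd yaw -15.63 tilt [0.01 0.01] q [-0.46  0.3  -0.42  0.85  0.   -0.18] F [-2.5   0.69  0.47] T [ 0.13  0.45 -0.01] gap 13.5 gf 49.1
F along fwd -2.59 lat -0.01 | tcp slide -120.1 -0.5 underside 42.0
```

Emit:
apply_moves(
  rows=[
    {"xyz": [-0.3, 0, 0], "turn": [0, 0, 0], "grip": 0},
    {"xyz": [-0.6, 0, 0], "turn": [0, 0, 0], "grip": 0},
  ],
)

```text
clock: 18.8
tcp_pos: [0.4848, -0.1482, 0.0589]
orientation: [-0.0, 0.136, 0.991, 0.0]
wrist_force: [-2.1, 0.6, -0.8]
finger_gap: 0.0134
grip_force: 49.1
```

```bash
python3 sl.py n
```

```text
t 18.8 tcp [ 484.8 -148.2   58.9] fwd yaw -15.63 tilt [0.01 0.01] q [-0.46  0.31 -0.41  0.85  0.   -0.18] F [-2.15  0.6  -0.8 ] T [0.12 0.44 0.02] gap 13.4 gf 49.1
F along fwd -2.23 lat -0.0 | tcp slide -119.6 -0.5 underside 42.0
```

Emit:
apply_moves(
  rows=[
    {"xyz": [-0.3, 0, 0], "turn": [0, 0, 0], "grip": 0},
    {"xyz": [-0.6, 0, 0], "turn": [0, 0, 0], "grip": 0},
  ],
)

```text
clock: 18.97
tcp_pos: [0.4855, -0.1484, 0.0589]
orientation: [-0.0, 0.136, 0.991, 0.0]
wrist_force: [-2.9, 0.3, -0.5]
finger_gap: 0.0134
grip_force: 49.1
```

```bash
python3 sl.py n
```

```text
t 18.97 tcp [ 485.5 -148.4   58.9] fwd yaw -15.64 tilt [0.   0.01] q [-0.46  0.31 -0.41  0.85  0.   -0.18] F [-2.88  0.33 -0.54] T [ 0.13  0.49 -0.07] gap 13.4 gf 49.1
F along fwd -2.87 lat -0.46 | tcp slide -118.9 -0.5 underside 42.0
```

Emit:
apply_moves(
  rows=[
    {"xyz": [-0.3, 0, 0], "turn": [0, 0, 0], "grip": 0},
    {"xyz": [-0.6, 0, 0], "turn": [0, 0, 0], "grip": 0},
  ],
)

```text
clock: 19.13
tcp_pos: [0.486, -0.1485, 0.0589]
orientation: [-0.0, 0.136, 0.991, 0.0]
wrist_force: [-2.2, 0.4, -2.0]
finger_gap: 0.0131
grip_force: 49.1
```

```bash
python3 sl.py n
```

```text
t 19.13 tcp [ 486.  -148.5   58.9] fwd yaw -15.63 tilt [0.01 0.01] q [-0.45  0.31 -0.41  0.85  0.   -0.18] F [-2.17  0.36 -2.02] T [0.14 0.45 0.  ] gap 13.1 gf 49.1
F along fwd -2.19 lat -0.24 | tcp slide -118.3 -0.5 underside 42.0
```

Emit:
apply_moves(
  rows=[
    {"xyz": [-0.3, 0, 0], "turn": [0, 0, 0], "grip": 0},
    {"xyz": [-0.6, 0, 0], "turn": [0, 0, 0], "grip": 0},
  ],
)

```text
clock: 19.3
tcp_pos: [0.4866, -0.1487, 0.0589]
orientation: [-0.0, 0.136, 0.991, 0.0]
wrist_force: [-2.1, 1.1, -1.2]
finger_gap: 0.0136
grip_force: 49.1
```

```bash
python3 sl.py n
```

```text
t 19.3 tcp [ 486.6 -148.7   58.9] fwd yaw -15.63 tilt [0.   0.01] q [-0.45  0.31 -0.41  0.85  0.   -0.18] F [-2.09  1.13 -1.19] T [0.15 0.53 0.07] gap 13.6 gf 49.1
F along fwd -2.32 lat 0.53 | tcp slide -117.7 -0.5 underside 42.0
```

Emit:
apply_moves(
  rows=[
    {"xyz": [-0.3, 0, 0], "turn": [0, 0, 0], "grip": 0},
    {"xyz": [-0.6, 0, 0], "turn": [0, 0, 0], "grip": 0},
  ],
)

```text
clock: 19.47
tcp_pos: [0.4872, -0.1489, 0.0589]
orientation: [-0.0, 0.136, 0.991, 0.0]
wrist_force: [-2.5, -0.0, -0.6]
finger_gap: 0.0134
grip_force: 49.1
```

```bash
python3 sl.py n
```

```text
t 19.47 tcp [ 487.2 -148.9   58.9] fwd yaw -15.63 tilt [0.01 0.01] q [-0.45  0.31 -0.41  0.85  0.   -0.18] F [-2.49 -0.01 -0.6 ] T [ 0.12  0.46 -0.03] gap 13.4 gf 49.1
F along fwd -2.4 lat -0.68 | tcp slide -117.1 -0.5 underside 42.0
```

Emit:
apply_moves(
  rows=[
    {"xyz": [-0.3, 0, 0], "turn": [0, 0, 0], "grip": 0},
    {"xyz": [-0.6, 0, 0], "turn": [0, 0, 0], "grip": 0},
  ],
)

```text
clock: 19.63
tcp_pos: [0.4877, -0.149, 0.0589]
orientation: [-0.0, 0.136, 0.991, 0.0]
wrist_force: [-2.8, 1.2, 0.4]
finger_gap: 0.0134
grip_force: 49.1
```

```bash
python3 sl.py n
```

```text
t 19.63 tcp [ 487.7 -149.    58.9] fwd yaw -15.63 tilt [0.02 0.01] q [-0.45  0.31 -0.41  0.85  0.   -0.18] F [-2.83  1.24  0.4 ] T [0.22 0.66 0.01] gap 13.4 gf 49.1
F along fwd -3.06 lat 0.44 | tcp slide -116.6 -0.5 underside 42.0
```

Emit:
apply_moves(
  rows=[
    {"xyz": [-0.2, 0, 0], "turn": [0, 0, 0], "grip": 0},
    {"xyz": [-0.2, 0, 0], "turn": [0, 0, 0], "grip": 0},
  ],
)

```text
clock: 19.8
tcp_pos: [0.4876, -0.149, 0.0589]
orientation: [-0.0, 0.136, 0.991, 0.0]
wrist_force: [-4.3, 1.0, -0.2]
finger_gap: 0.0135
grip_force: 49.2
```

```bash
python3 sl.py
```

```text
t 19.8 tcp [ 487.6 -149.    58.9] fwd yaw -15.63 tilt [0.04 0.01] q [-0.45  0.31 -0.41  0.85 -0.   -0.18] F [-4.26  0.95 -0.18] T [ 0.2   0.7  -0.03] gap 13.5 gf 49.2
F along fwd -4.36 lat -0.23 | tcp slide -116.6 -0.5 underside 42.0
top [262.28 185.19] [6.1 8.1] [ 598.7 -179.8   53. ] lifter 86.2 0.3 slide -1.4 -0.2
scene [266.67 203.62] [4.6 8.7] [ 600.6 -177.8   53. ] lifter 87.4 2.7 slide -0.1 2.2
tri [ 598.4 -179.7   56.3]
```

Emit:
apply_moves(
  rows=[
    {"xyz": [-0.15, 0, 0], "turn": [0, 0, 0], "grip": 0},
    {"xyz": [-0.3, 0, 0], "turn": [0, 0, 0], "grip": 0},
    {"xyz": [-0.3, 0, 0], "turn": [0, 0, 0], "grip": 0},
  ],
)

```text
clock: 20.25
tcp_pos: [0.4877, -0.149, 0.0588]
orientation: [-0.0, 0.136, 0.991, 0.0]
wrist_force: [-6.1, 1.1, 0.9]
finger_gap: 0.013
grip_force: 49.3
```

```bash
python3 sl.py n
```

```text
t 20.25 tcp [ 487.7 -149.    58.8] fwd yaw -15.63 tilt [0.06 0.01] q [-0.45  0.31 -0.41  0.85 -0.   -0.18] F [-6.1   1.12  0.88] T [0.3  0.98 0.  ] gap 13.0 gf 49.3
F along fwd -6.17 lat -0.56 | tcp slide -116.5 -0.5 underside 41.9
```

Emit:
apply_moves(
  rows=[
    {"xyz": [-0.15, 0, 0], "turn": [0, 0, 0], "grip": 0},
    {"xyz": [-0.3, 0, 0], "turn": [0, 0, 0], "grip": 0},
    {"xyz": [-0.3, 0, 0], "turn": [0, 0, 0], "grip": 0},
    {"xyz": [-0.3, 0, 0], "turn": [0, 0, 0], "grip": 0},
    {"xyz": [-0.3, 0, 0], "turn": [0, 0, 0], "grip": 0},
    {"xyz": [-0.3, 0, 0], "turn": [0, 0, 0], "grip": 0},
  ],
)

```text
clock: 20.75
tcp_pos: [0.4877, -0.149, 0.0588]
orientation: [-0.001, 0.136, 0.991, 0.0]
wrist_force: [-5.9, 1.7, 2.3]
finger_gap: 0.0134
grip_force: 49.4
```

```bash
python3 sl.py n
```

```text
t 20.75 tcp [ 487.7 -149.    58.8] fwd yaw -15.63 tilt [0.08 0.01] q [-0.45  0.31 -0.41  0.86 -0.   -0.18] F [-5.92  1.75  2.29] T [ 0.26  1.12 -0.  ] gap 13.4 gf 49.4
F along fwd -6.18 lat 0.09 | tcp slide -116.5 -0.4 underside 41.9
```

The disc bears on the stop: the TCP has stopped, wrist force is about 6–7 N of which about 2.3 N is clip friction. I lower the blade slightly clear of the disc and draw it out.

Emit:
apply_moves(
  rows=[
    {"xyz": [0, 0, 0.7], "turn": [0, 0, 0], "grip": 0},
    {"xyz": [0.3, 0, 1.4], "turn": [0, 0, 0], "grip": 0},
    {"xyz": [0.9, 0, 2], "turn": [0, 0, 0], "grip": 0},
    {"xyz": [1.5, 0, 2], "turn": [0, 0, 0], "grip": 0},
    {"xyz": [2.5, 0, 2], "turn": [0, 0, 0], "grip": 0},
    {"xyz": [4, 0, 2], "turn": [0, 0, 0], "grip": 0},
    {"xyz": [6, 0, 2], "turn": [0, 0, 0], "grip": 0},
    {"xyz": [9, 0, 2], "turn": [0, 0, 0], "grip": 0},
    {"xyz": [12, 0, 2], "turn": [0, 0, 0], "grip": 0},
    {"xyz": [15, 0, 2], "turn": [0, 0, 0], "grip": 0},
    {"xyz": [17, 0, 2], "turn": [0, 0, 0], "grip": 0},
    {"xyz": [18, 0, 2], "turn": [0, 0, 0], "grip": 0},
  ],
)

```text
clock: 21.75
tcp_pos: [0.4708, -0.1442, 0.0569]
orientation: [-0.0, 0.136, 0.991, 0.0]
wrist_force: [0.0, -0.2, -1.7]
finger_gap: 0.0135
grip_force: 49.0
```

```bash
python3 - <<'E'
from sl import *
p,Rm=st()
print("tcp slide",(p[:2]-home)@u,(p[:2]-home)@v)
c=np.array([*(home-1.3*u),53.])
for n,th in(("top",150),("scene",100)):
    d=avg(n,2); q=proj(d,[c/1000])[0].round().astype(int)
    e=hole(d,(q[0]-7,q[1]-7,15,15),th); w=onplane(d,[e[0]],.053)[0]*1000
    print(n,e[0].round(2),e[1].round(1),w.round(1),"slide",((w[:2]-home)@u).round(1),((w[:2]-home)@v).round(1))
E
```

```text
t 21.75 tcp [ 470.8 -144.2   56.9] fwd yaw -15.63 tilt [0.01 0.01] q [-0.46  0.28 -0.45  0.84  0.   -0.19] F [ 0.05 -0.24 -1.66] T [-0.01  0.03  0.02] gap 13.5 gf 49.0
tcp slide -134.15528684997705 -0.4380328151448964
top [262.24 185.07] [6.1 7.7] [ 599.1 -179.6   53. ] slide -1.0 -0.0
scene [266.74 203.57] [4.7 8.4] [ 600.9 -177.8   53. ] slide 0.2 2.3
```

Disc stayed home. I withdraw the rest of the way.

Emit:
apply_moves(
  rows=[
    {"xyz": [3, 0, 0], "turn": [0, 0, 0], "grip": 0},
    {"xyz": [9, 0, 0], "turn": [0, 0, 0], "grip": 0},
    {"xyz": [18, 0, 0], "turn": [0, 0, 0], "grip": 0},
    {"xyz": [28, 0, 0], "turn": [0, 0, 0], "grip": 0},
    {"xyz": [40, 0, 0], "turn": [0, 0, 0], "grip": 0},
    {"xyz": [52, 0, 0], "turn": [0, 0, 0], "grip": 0},
    {"xyz": [64, 0, 0], "turn": [0, 0, 0], "grip": 0},
    {"xyz": [76, 0, 0], "turn": [0, 0, 0], "grip": 0},
    {"xyz": [86, 0, 0], "turn": [0, 0, 0], "grip": 0},
    {"xyz": [93, 0, 0], "turn": [0, 0, 0], "grip": 0},
    {"xyz": [97, 0, 0], "turn": [0, 0, 0], "grip": 0},
    {"xyz": [97, 0, 0], "turn": [0, 0, 0], "grip": 0},
  ],
)

```text
clock: 22.95
tcp_pos: [0.3768, -0.1179, 0.0569]
orientation: [-0.0, 0.136, 0.991, 0.0]
wrist_force: [-0.4, -0.7, 0.1]
finger_gap: 0.0133
grip_force: 49.0
```

Emit:
apply_moves(
  rows=[
    {"xyz": [0, 0, 4], "turn": [0, 0, 0], "grip": 0},
    {"xyz": [0, 0, 12], "turn": [0, 0, 0], "grip": 0},
    {"xyz": [0, 0, 20], "turn": [0, 0, 0], "grip": 0},
    {"xyz": [0, 0, 28], "turn": [0, 0, 0], "grip": 0},
    {"xyz": [0, 0, 34], "turn": [0, 0, 0], "grip": 0},
    {"xyz": [0, 0, 37], "turn": [0, 0, 0], "grip": 0},
    {"xyz": [0, 0, 38], "turn": [0, 0, 0], "grip": 0},
    {"xyz": [0, 0, 39], "turn": [0, 0, 0], "grip": 0},
    {"xyz": [0, 0, 39.5], "turn": [0, 0, 0], "grip": 0},
    {"xyz": [0, 0, 39.5], "turn": [0, 0, 0], "grip": 0},
  ],
)

```text
clock: 23.78
tcp_pos: [0.378, -0.1184, 0.0175]
orientation: [0.0, 0.136, 0.991, -0.0]
wrist_force: [0.2, -0.3, -1.8]
finger_gap: 0.0135
grip_force: 49.0
```

```bash
python3 sl.py n
```

```text
t 23.78 tcp [ 378.  -118.4   17.5] fwd yaw -15.63 tilt [-0.02  0.  ] q [-0.51  0.17 -0.73  0.67  0.   -0.23] F [ 0.23 -0.32 -1.78] T [0.02 0.07 0.05] gap 13.5 gf 49.0
F along fwd 0.31 lat -0.25 | tcp slide -230.5 -0.5 underside 0.6
```

Just above the bench at 0.6 mm. I lower 0.6 mm more, open, then rise.

Emit:
apply_moves(
  rows=[
    {"xyz": [0, 0, 0.3], "turn": [0, 0, 0], "grip": 0},
    {"xyz": [0, 0, 0.6], "turn": [0, 0, 0], "grip": 0},
    {"xyz": [0, 0, 0.7], "turn": [0, 0, 0], "grip": 0},
    {"xyz": [0, 0, 0.7], "turn": [0, 0, 0], "grip": 0},
    {"xyz": [0, 0, 0.7], "turn": [0, 0, 0], "grip": 0.2},
    {"xyz": [0, 0, 0.7], "turn": [0, 0, 0], "grip": 0.4},
    {"xyz": [0, 0, 0.7], "turn": [0, 0, 0], "grip": 0.7},
    {"xyz": [0, 0, 0.7], "turn": [0, 0, 0], "grip": 1},
    {"xyz": [0, 0, 0.7], "turn": [0, 0, 0], "grip": 1},
    {"xyz": [0, 0, 0.7], "turn": [0, 0, 0], "grip": 1},
    {"xyz": [0, 0, 0.7], "turn": [0, 0, 0], "grip": 1},
    {"xyz": [0, 0, 0.7], "turn": [0, 0, 0], "grip": 1},
  ],
)

```text
clock: 24.78
tcp_pos: [0.3778, -0.1183, 0.0167]
orientation: [0.0, 0.136, 0.991, 0.0]
wrist_force: [0.3, -0.9, 0.4]
finger_gap: 0.0853
grip_force: 0.0
```

Emit:
apply_moves(
  rows=[
    {"xyz": [0, 0, -5], "turn": [0, 0, 0], "grip": 1},
    {"xyz": [0, 0, -15], "turn": [0, 0, 0], "grip": 1},
    {"xyz": [0, 0, -30], "turn": [0, 0, 0], "grip": 1},
    {"xyz": [0, 0, -50], "turn": [0, 0, 0], "grip": 1},
    {"xyz": [0, 0, -75], "turn": [0, 0, 0], "grip": 1},
    {"xyz": [0, 0, -105], "turn": [0, 0, 0], "grip": 1},
    {"xyz": [0, 0, -130], "turn": [0, 0, 0], "grip": 1},
    {"xyz": [0, 0, -150], "turn": [0, 0, 0], "grip": 1},
    {"xyz": [0, 0, -150], "turn": [0, 0, 0], "grip": 1},
    {"xyz": [0, 0, -150], "turn": [0, 0, 0], "grip": 1},
    {"xyz": [0, 0, -150], "turn": [0, 0, 0], "grip": 1},
    {"xyz": [0, 0, -150], "turn": [0, 0, 0], "grip": 1},
  ],
)

```text
clock: 25.78
tcp_pos: [0.3769, -0.1178, 0.1656]
orientation: [-0.001, 0.136, 0.991, 0.0]
wrist_force: [0.0, -0.4, 0.1]
finger_gap: 0.0854
grip_force: 0.0
```

```bash
python3 - <<'E'
from sl import *
p,Rm=st()
c=np.array([*(home-1.3*u),53.]);S={}
for n,th in(("top",150),("scene",100)):
    d=avg(n,2);S[n]=d; q=proj(d,[c/1000])[0].round().astype(int)
    e=hole(d,(q[0]-7,q[1]-7,15,15),th); w=onplane(d,[e[0]],.053)[0]*1000
    print(n,e[0].round(2),e[1].round(1),w.round(1),"slide",((w[:2]-home)@u).round(1),((w[:2]-home)@v).round(1))
I=np.hstack([cv2.resize(S["top"]["color"][160:250,210:300],None,fx=4.4,fy=4.4,interpolation=cv2.INTER_CUBIC),cv2.resize(S["scene"]["color"][170:260,200:290],None,fx=4.4,fy=4.4,interpolation=cv2.INTER_CUBIC)])
cv2.imwrite("pics/end.png",np.clip(I,0,255).astype(np.uint8))
E
```

```text
t 25.78 tcp [ 376.9 -117.8  165.6] fwd yaw -15.63 tilt [0.12 0.04] q [-0.51  0.   -0.49  1.08  0.   -0.23] F [ 0.01 -0.36  0.13] T [ 0.02 -0.02 -0.  ] gap 85.4 gf 0.0
top [262.11 184.98] [5.8 7.6] [ 599.5 -179.2   53. ] slide -0.8 0.5
scene [266.71 203.46] [4.5 8.4] [ 601.1 -177.4   53. ] slide 0.3 2.7
```

View pics/end.png

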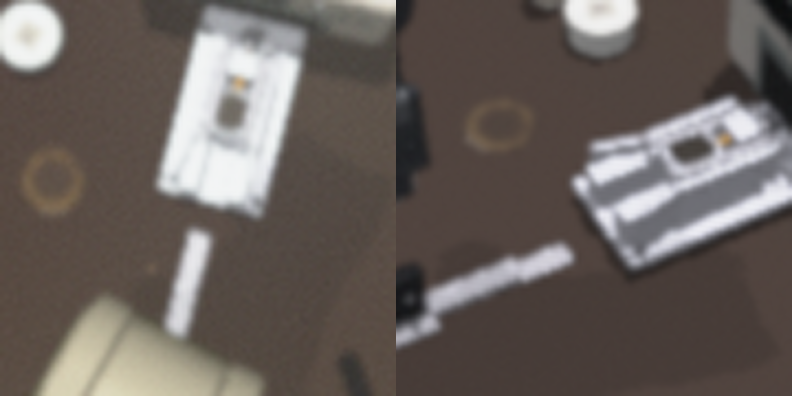

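The disc lies flat under the clips against the brass screw: glass at (232,112) and brass at (239,82) in the top panel. The lifter lies flat on the bench, clear of the slide, with the gripper open and above it.

```bash
python3 -c "
from workcell import ticket
print(ticket.hand_in())"
```

```text
the job is handed in; nothing more can be done
None
```

The large disc is on the sample slide under the clips and against the stop screw, pressed at about 6–7 N at the wrist (not the full 8 N, some of it clip friction); the lifter stands flat on the bench, and the job is handed in with no verdict returned.

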